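# Put the tall oil bottle back in the rack and shut its gate

## Robot

A 6-joint arm with a two-finger parallel gripper is mounted at the origin on the work surface; the furniture and walls round the work are solid. World frame = base frame: x ahead of the robot, y to its left, z up, the work surface at z = 0. Lengths are in m, angles in rad, forces in N, time in s.
With the tool pointing down it reaches from about 0.375 to 0.9 m from the base axis. Payload 3.1 kg.
Tool frame: the origin (TCP) lies at the very end of the fingers, on their centre line; the grasp point (between the pads) lies 19 mm behind it; z points along the fingers, y is the direction in which the jaws open and shut (so a half turn about z gives the same grasp; the last joint's range is limited). The gripper opens to 85 mm and grips with 20 to 120 N. Pads are 22 mm wide; open, the fingers measure 114 mm over their backs; the gripper's body (76 mm by 85 mm) begins 54 mm behind the grasp point. The pads swing forward as they close: fully open they stand 13 mm farther back than shut.
Start: joints at [-1.46, 0.527, 1.433, -0, 1.181, -0.178], TCP at [0.178, -0.599, 0.205] pointing down, gripper open.
Joint ranges: [-3.08, 3.08], [-0.75, 2.2], [0.22, 2.44], [-1.43, 4.57], [0, 2.65], [-2.85, 2.85]. Speed limits (rad/s): [2.79, 2.79, 3.14, 3.14, 3.14, 3.14].

## Interface

Orientations are given as a rotation vector (axis times angle).
In Python, from cell import bot gives the robot as it stands.
- The arm moves only by the tool step_arm, never from a script. Its argument "motion" is text: rows parted by semicolons, each of 5 numbers parted by spaces: the shift along the tool's x, y, z in cm, then the turn about the tool's z in degrees, then the closure, from 0 (fully open) to 1 (shut). A call has exactly 10 rows; each row is the pose to reach, as a shift and turn from the pose commanded when the call began, along the tool's axes at that moment; what a row does not reach only later rows make up. A row lasts 1/12 s, in which the tool goes at most 41.7 mm and 7.16 degrees, less where a joint would pass 70% of its speed; a pose out of reach is approached as far as the arm can. A call with a gripper value outside its range is refused whole. The fingers move at their own pace and stop on an object; the grip force is fixed at half the most. Time passes only in rows, so rows that repeat a pose let the fingers close, or fill a call up. It gives the time, the measured TCP pose, the force and the opening at its end, in the units of the state.
- bot.read_state(): the state, without advancing time (a new reading comes with each control period).
- bot.read_camera(name): name is "scene" or "top" or "wrist"; returns a dict with "img" (420x560x3 uint8, blue, green, red), "range_z" (420x560 float32, m along the optical axis (not along the pixel's ray), 0 where there is no reading), "K" (3x3 intrinsics, pixels), "xyz" and "orientation" of the camera in the world. Camera axes: x right, y down, z forward; pixel columns grow to the right and rows downward; lengths in m; the calibration is good to about 2 mm. A picture is of the moment at which its call begins.
- bot.job_done(): hands the job in, once; it reports no verdict.
Trained networks look in the newest picture that a camera, given by its name, has taken for a name from the list of things; names that differ only in an ending like _2 or _b are one class to them, and where a whole thing is asked for, a point or a joint stands for the part that bears it (a point fixed in the world has none). Each returns a list of dicts, best first, with "confidence" (0 to 1); they miss things now and then, are a little off and sometimes report something else, mostly with a low value. They report only what shows in the picture. A call takes as long as a camera call.
- bot.recognise(camera, query): "point" ([row, column] in pixels, amid what is visible of it).
- bot.spot_point(camera, query): "point" ([row, column] in pixels: a listed point, or the origin of a listed thing).
The state is a dict: "clock": time; "joint_positions": joint angles; "joint_velocities": joint speeds; "effort": joint torques, N m; "tcp_pos": TCP position; "orientation": TCP orientation; "contact_force": force on the tool from outside, world axes, zero at the start; "wrist_torque": the same for the moment, N m; "width": finger opening in m.
Only numpy, scipy, OpenCV 4.12 (cv2) and the standard library are available. Lean on these libraries where they do the work, as an engineer would, in place of code of your own. Each camera call takes 0.05 s, during which the arm holds its last target.

## Task

Put the tall oil bottle away: push it along the worktop, low on its body so that it slides upright and never tips or leaves the surface, all the way back into the empty bay of the wooden bottle rack. Then push that bay's swinging brass bar fully shut behind it, like its neighbour. Leave the short bottle in the other bay, the lemon, the garlic and the pepper mill where they are.

Things in the scene. Friction and masses are not known exactly. Their poses are not given: they have to be found in the camera images.
- oil_bottle: Tall narrow olive-brown glass oil bottle with a cork, loose on the worktop, about 0.6 kg: round, 66 mm across its body, 258 mm tall, long thin neck above the shoulder. Origin: centre of its underside; z up along its axis. It slides on its base when pushed low (below about 40 mm) and topples when pushed high.
- rack: Fixed wooden rack without a floor: bottles stand on the worktop. Origin: under its middle; open front faces its -x, bottles go in along +x, y along its width. Back panel 84 mm high, inner face x = 33. Three boards 12 thick, 60 high at y = -104, 0, 104, x = -42 to 33: two bays 92 wide. Bay y = +52: short bottle, its bar shut (fixed, 45 high, x = -49). Bay y = -52: empty, bar open. All mm.
- bay (a point): Point on the worktop in the empty bay where the centre of the tall bottle's underside is when it touches the back panel midway between the boards (rack frame x = 0, y = -52 mm). Axes as the rack's.
- gate (a joint): Swinging brass bar of the empty bay: angle about an upright hinge, rad. 0 = fully shut, lying across the bay's mouth along the rack's +y, against a stop. It opens anticlockwise seen from above (from the rack's +y through -x, out of the bay, towards -y), up to 2.4. Stiff hinge: it stays where it is left and needs under 2 N at its end to move.
- gate_hinge (a point): Axis of that bar's hinge, at the height of the bar (45 mm above the worktop), on the front end of the rack's outer board (rack frame x = -49, y = -104 mm). The bar is a round rod of 8 mm diameter that runs out level from here.
- gate_knob (a point): Centre of the round brass knob (13 mm across) at the free end of that bar, 99 mm from the hinge axis, 45 mm above the worktop.
- short_bottle: Short olive-brown glass oil bottle with a cork, 72 mm across, 164 mm tall, standing in the rack's other bay. Origin: centre of its underside. Leave it there.
- lemon: Yellow lemon 77 x 51 x 52 mm lying on the worktop. Origin: under its middle. Leave it.
- garlic: Garlic bulb 60 mm across, 59 mm high, on the worktop. Origin: centre of its underside. Leave it.
- pepper_mill: Brown wooden pepper mill 58 mm across, 150 mm tall, standing on the worktop. Origin: centre of its underside. Leave it.

How it is judged:
By the outcome, as a careful person would: the job done as asked, in the order asked, and still so for the second after the job is handed in, with the robot touching nothing.
It also fails if it takes over 72 s, if anything falls off the work surface, if the arm or the gripper's body presses on something with over 40 N, if the wrist force passes 120 N, or if a joint passes its speed limit or range.

## Working session

There is one attempt and no reset: what is moved stays moved. The work goes in short steps, Python scripts to look and compute and a tool call to move; the robot and the scene stay as the last step left them, time stands still between calls to the robot, and variables do not carry over. Pictures are saved under pics/ and viewed, and the job is handed in when it is done.

Besides the shell and the picture viewer there is one more tool, called after "Emit:" by a JSON object that holds its "op" and its "data". step_arm: Moves the arm, as the interface text tells. Its arguments: {"type":"object","properties":{"motion":{"type":"string"}},"required":["motion"]}

```bash
mkdir -p pics
cat > h.py <<'E'
import numpy as np, cv2
from scipy.spatial.transform import Rotation as R
from cell import bot
def cam(n,fn=None):
    c=bot.read_camera(n)
    if fn: cv2.imwrite('pics/'+fn,c['img'])
    return c
def Rm(o):
    o=np.array(o,float)
    return o if o.shape==(3,3) else R.from_rotvec(o).as_matrix()
def cloud(c):
    z=c['range_z'];K=c['K'];v,u=np.indices(z.shape)
    p=np.stack([(u-K[0,2])/K[0,0]*z,(v-K[1,2])/K[1,1]*z,z],-1)
    return p@Rm(c['orientation']).T+np.array(c['xyz'])
def ray(c,pt,z):
    K=c['K'];d=Rm(c['orientation'])@np.array([(pt[1]-K[0,2])/K[0,0],(pt[0]-K[1,2])/K[1,1],1])
    o=np.array(c['xyz']);return o+d*(z-o[2])/d[2]
def proj(c,p):
    q=Rm(c['orientation']).T@(np.array(p)-np.array(c['xyz']));K=c['K']
    return K[1,1]*q[1]/q[2]+K[1,2],K[0,0]*q[0]/q[2]+K[0,2]
E
python3 - <<'E'
from h import *
np.set_printoptions(precision=4,suppress=True)
s=bot.read_state();print(s)
zs={'bay':0,'gate_hinge':.045,'gate_knob':.045}
for n in ['scene','top','wrist']:
    c=cam(n,n+'0.png');print(n,c['xyz'],c['orientation'],c['K'][0,0])
    for q in ['oil_bottle','rack','bay','gate_hinge','gate_knob','short_bottle','lemon','garlic','pepper_mill']:
        for r in bot.spot_point(n,q)[:2]:
            print(q,np.round(r['point'],1),round(r['confidence'],2),ray(c,r['point'],zs.get(q,0)))
E
```

```text
{'clock': 0.0, 'joint_positions': array([-1.4605,  0.5285,  1.4339,  0.    ,  1.1814, -0.1785]), 'joint_velocities': array([ 0.0009,  0.0001, -0.0001, -0.0004,  0.0009, -0.    ]), 'effort': array([ -0.0019, -44.2356, -17.8023,  -0.0002,   0.0086,   0.    ]), 'tcp_pos': array([ 0.1779, -0.5983,  0.204 ]), 'orientation': array([-3.1067, -0.4517, -0.0001]), 'contact_force': array([-0.5384, -0.6665, -0.5578]), 'wrist_torque': array([-0.0185,  0.0155, -0.0105]), 'width': 0.08548092333638369}
scene [-0.0219  0.7425  0.938 ] [-0.873   2.545  -1.0417] 455.27863804372265
oil_bottle [212.8 284. ] 0.74 [0.5195 0.0372 0.    ]
oil_bottle [241.1 252.8] 0.51 [0.5221 0.171  0.    ]
rack [243.2 250.3] 0.74 [0.5227 0.1806 0.    ]
bay [232.1 239.6] 0.81 [0.5713 0.1687 0.    ]
gate_hinge [203.5 231.8] 0.83 [0.6292 0.1309 0.045 ]
gate_knob [305.2 195.9] 0.57 [0.476 0.421 0.045]
gate_knob [180.5 248.8] 0.49 [0.6533 0.031  0.045 ]
short_bottle [255.3 265. ] 0.6 [0.4658 0.1883 0.    ]
lemon [305.  195.5] 0.55 [0.5022 0.4049 0.    ]
garlic [212.8 282.8] 0.66 [0.5222 0.0393 0.    ]
garlic [182.3 367. ] 0.46 [ 0.3979 -0.2169  0.    ]
pepper_mill [143.6 314.9] 0.87 [ 0.6312 -0.2767  0.    ]
pepper_mill [185.4 369.7] 0.27 [ 0.3845 -0.2099  0.    ]
top [0.4524 0.0696 1.1499] [-2.1996  2.1822 -0.0889] 462.298560883053
oil_bottle [211.6 285.7] 0.67 [0.5213 0.0463 0.    ]
rack [213.1 228.2] 0.88 [0.5164 0.1894 0.    ]
rack [168.4 411.3] 0.26 [ 0.6328 -0.269   0.    ]
bay [190.  228.8] 0.61 [0.5741 0.1888 0.    ]
gate_hinge [167.  247.7] 0.91 [0.6254 0.1395 0.045 ]
gate_knob [161.3 290.6] 0.68 [0.6403 0.0363 0.045 ]
short_bottle [234.4 231.2] 0.73 [0.4635 0.1811 0.    ]
lemon [218.4 138.8] 0.75 [0.5014 0.4107 0.    ]
garlic [269.9 386.4] 0.74 [ 0.3787 -0.2041  0.    ]
pepper_mill [169.2 414.6] 0.83 [ 0.6308 -0.2773  0.    ]
wrist [ 0.2535 -0.5765  0.3734] [ 2.3083 -1.7209 -0.272 ] 312.8952107567245
```

View pics/scene0.png

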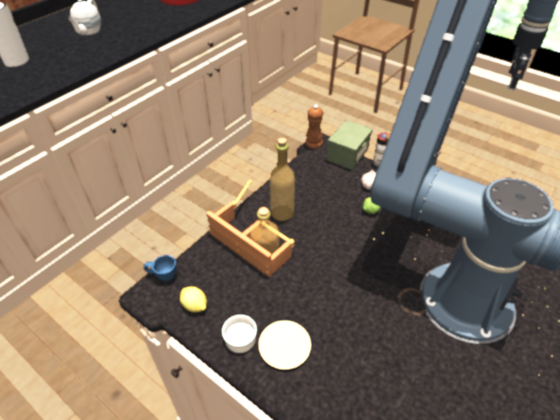

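View pics/top0.png

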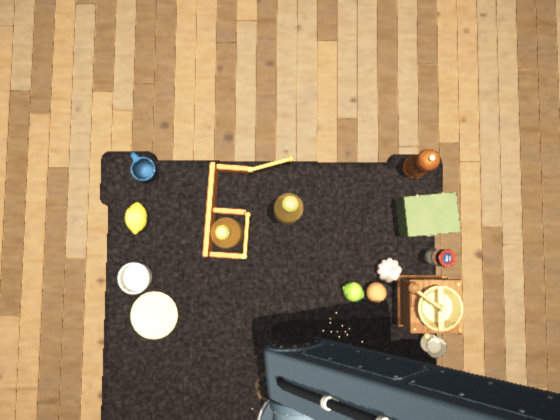

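The scene shows the rack with its open front facing world -y. Its empty bay is on the far side (about 228, 190 in top). The tall bottle stands in front of the divider (top 210, 287), and the bar is open towards (row 160, col 290). Next I'll measure precisely from depth.

Run:
```python
from h import *
np.set_printoptions(precision=4,suppress=True)
C={n:cam(n) for n in ['top','scene']}
P=np.concatenate([cloud(c)[c['range_z']>0] for c in C.values()])
T=cloud(C['top'])
def circ(p):
    A=np.c_[2*p[:,:2],np.ones(len(p))];s=np.linalg.lstsq(A,(p[:,:2]**2).sum(1),rcond=None)[0]
    return s[:2],np.sqrt(s[2]+s[:2]@s[:2])
for n,c in C.items():
    p=cloud(c)[c['range_z']>0]
    for nm,(cx,cy) in {'oil':(.52,.045),'short':(.4635,.185)}.items():
        m=(np.hypot(p[:,0]-cx,p[:,1]-cy)<.06)
        for lo,hi in [(.02,.06),(.06,.12),(.12,.14),(.14,.16),(.16,.18),(.2,.24),(.25,.27)]:
            q=p[m&(p[:,2]>lo)&(p[:,2]<hi)]
            if len(q)>8: print(n,nm,lo,len(q),q[:,:2].mean(0),np.ptp(q[:,:2],axis=0),*circ(q))
    # bar
    q=p[(p[:,0]>.56)&(p[:,0]<.68)&(p[:,1]>.015)&(p[:,1]<.15)&(p[:,2]>.035)&(p[:,2]<.058)]
    print(n,'bar',len(q));
    if len(q)>5:
        print(q[np.argsort(q[:,1])][::max(1,len(q)//15)]);print(cv2.fitLine(q[:,:2].astype(np.float32),cv2.DIST_HUBER,0,.01,.01).ravel())
    # rack
    q=p[(p[:,2]>.074)&(p[:,2]<.095)&(p[:,1]>.2)&(p[:,1]<.26)&(p[:,0]>.38)&(p[:,0]<.66)]
    print(n,'back',len(q),q.min(0),q.max(0),cv2.fitLine(q[:,:2].astype(np.float32),cv2.DIST_HUBER,0,.01,.01).ravel())
    for lo,hi in [(.39,.44),(.50,.545),(.6,.65)]:
        q=p[(p[:,2]>.052)&(p[:,2]<.068)&(p[:,1]>.145)&(p[:,1]<.21)&(p[:,0]>lo)&(p[:,0]<hi)]
        if len(q)>5: print(n,'board',len(q),q[:,:2].mean(0),np.median(q[:,2]),cv2.fitLine(q[:,:2].astype(np.float32),cv2.DIST_HUBER,0,.01,.01).ravel())
i=C['top']['img'][140:280,180:320];cv2.imwrite('pics/z1.png',cv2.resize(i,None,fx=4,fy=4,interpolation=cv2.INTER_CUBIC))
```

```text
top oil 0.02 12 [0.4962 0.0563] [0.018  0.0387] [0.5237 0.043 ] 0.03317033897373895
top oil 0.06 25 [0.4975 0.055 ] [0.0253 0.0496] [0.5234 0.043 ] 0.03289978181119627
top oil 0.12 61 [0.5134 0.0457] [0.0637 0.0642] [0.5234 0.043 ] 0.032151329662667726
top oil 0.14 291 [0.5201 0.0441] [0.061 0.059] [0.5232 0.0431] 0.02699121049776283
top oil 0.16 139 [0.5164 0.0462] [0.0428 0.0451] [0.5245 0.0427] 0.019489159384696357
top oil 0.2 13 [0.5193 0.0396] [0.0297 0.0276] [0.5235 0.0437] 0.014466997370527831
top oil 0.25 92 [0.5233 0.0429] [0.0198 0.0196] [0.5233 0.0429] 0.00752413829538018
top short 0.02 350 [0.4583 0.173 ] [0.1129 0.09  ] [0.4648 0.1865] 0.050415355871113114
top short 0.06 955 [0.4656 0.1932] [0.1126 0.0863] [0.4648 0.1948] 0.03690070746742764
top short 0.14 86 [0.468  0.1848] [0.0281 0.0302] [0.4682 0.1864] 0.013414111070425326
top short 0.16 79 [0.4683 0.1859] [0.0193 0.0197] [0.4682 0.186 ] 0.00757814133017939
top bar 178
[[0.648  0.0306 0.0472]
 [0.6429 0.0378 0.0482]
 [0.6506 0.0426 0.0456]
 [0.6452 0.0499 0.0481]
 [0.639  0.0571 0.0556]
 [0.6356 0.0666 0.0465]
 [0.63
[... 1755 characters left out ...]
6 0.0443]
 [0.6385 0.0559 0.0462]
 [0.6367 0.0666 0.0474]
 [0.6335 0.0749 0.0438]
 [0.6312 0.086  0.0458]
 [0.6316 0.0938 0.0477]
 [0.6286 0.1014 0.0475]
 [0.6216 0.1133 0.0494]
 [0.6185 0.1213 0.0459]
 [0.6191 0.1299 0.0367]
 [0.6199 0.133  0.0387]
 [0.6165 0.1387 0.0572]
 [0.6142 0.1429 0.0425]
 [0.615  0.1459 0.0444]]
[ 0.2744 -0.9616  0.6304  0.0883]
scene back 567 [0.4109 0.2    0.0742] [0.6306 0.2372 0.095 ] [ 0.9995 -0.0303  0.5126  0.2241]
scene board 165 [0.4197 0.1821] 0.05853227350895707 [0.2369 0.9715 0.4167 0.179 ]
scene board 51 [0.519  0.1881] 0.058890718602424674 [ 0.0911 -0.9958  0.519   0.1881]
scene board 85 [0.6208 0.1722] 0.05780097498263992 [0.0778 0.997  0.6196 0.1745]
```

View pics/z1.png

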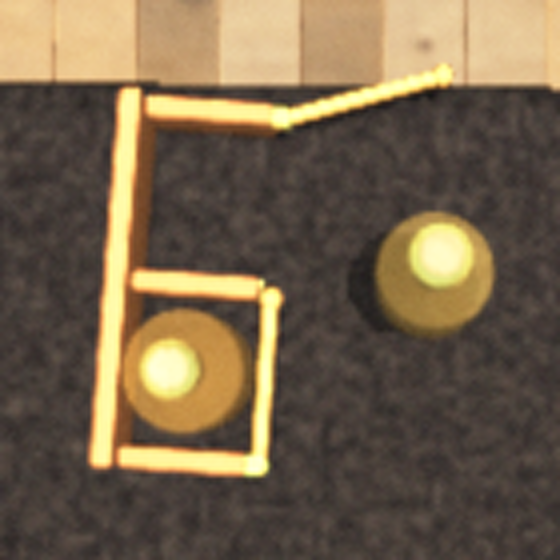

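View pics/wrist0.png

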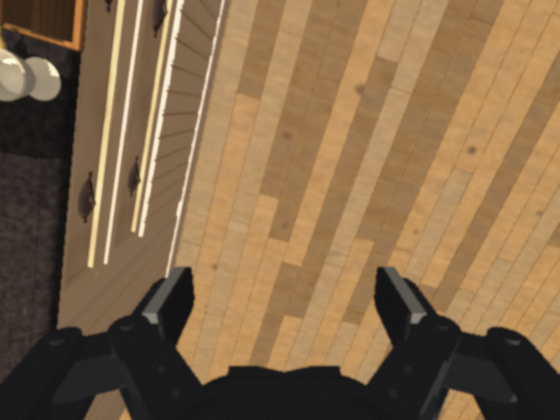

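The zoom shows the bar (from 282,118 to 445,73 in the crop) open past the outer board. The wrist view shows flared knuckles behind the fingertips, so I'll measure their profile before relying on the finger backs as a pusher.

Run:
```python
from h import *
np.set_printoptions(precision=1,suppress=True,linewidth=150)
s=bot.read_state();Rt=Rm(s['orientation']);print(Rt)
c=cam('wrist');z=c['range_z'];m=(z>0)&(z<.2)
q=(cloud(c)[m]-s['tcp_pos'])@Rt*1000
print(len(q),q.min(0),q.max(0))
print('cam in tool',(np.array(c['xyz'])-s['tcp_pos'])@Rt*1000)
for lo in range(-170,10,10):
    k=q[(q[:,2]>=lo)&(q[:,2]<lo+10)]
    if len(k): print(lo,len(k),'x',k[:,0].min(),k[:,0].max(),'y',k[:,1].min(),k[:,1].max(),'|y|min',abs(k[:,1]).min())
```

```text
[[ 1.   0.3 -0. ]
 [ 0.3 -1.   0. ]
 [-0.  -0.  -1. ]]
44268 [ -12.9  -75.2 -122.7] [ 21.2  74.2 -38. ]
cam in tool [  78.8   -0.2 -168.4]
-130 843 x 17.14719995330842 21.222383001768858 y -27.311578211776627 26.988796067749796 |y|min 9.869482262444262
-120 9580 x 4.622158136169817 20.759838456712416 y -69.06973786132384 66.78780385085088 |y|min 0.07210683426904568
-110 12594 x -8.355466870086278 18.73192556930899 y -74.15008524527795 72.75445969366613 |y|min 0.08714168264314295
-100 11615 x -12.818562332935894 17.99858781214992 y -75.21605959097593 74.15783987617642 |y|min 0.942811101208147
-90 3734 x -12.904472360005526 14.635469533672966 y -74.8962931039697 74.14447681821372 |y|min 37.251371281701566
-80 1588 x -6.34382775508206 12.762057920481713 y -56.30546481700278 56.13086691966844 |y|min 41.77602540934459
-70 1819 x -11.968899534739858 12.088021687181385 y -57.44590225159977 56.619510386130735 |y|min 41.77235682259308
-60 1478 x -12.1201562727783 12.007025535329248 y -56.97730745378753 56.20944560426732 |y|min 41.781868708266394
-50 961 x -11.910714113005337 11.949900665910489 y -56.24096658027067 56.08153028047362 |y|min 41.71120222885714
-40 56 x -8.832338604797819 8.288862701139337 y -43.54929924682591 42.62593941922481 |y|min 42.02315287433463
```

Run:
```python
from h import *
np.set_printoptions(precision=1,suppress=True,linewidth=150)
s=bot.read_state();Rt=Rm(s['orientation'])
c=cam('wrist');z=c['range_z'];m=(z>0)&(z<.2)
q=(cloud(c)[m]-s['tcp_pos'])@Rt*1000
print('max x by (z,|y|) ; min x')
ys=range(0,80,8)
for lo in range(-128,-30,6):
    r=[]
    for y in ys:
        k=q[(q[:,2]>=lo)&(q[:,2]<lo+6)&(abs(q[:,1])>=y)&(abs(q[:,1])<y+8)]
        r.append('%5.0f/%4.0f'%(k[:,0].max(),k[:,0].min()) if len(k)>3 else '   -     ')
    print(lo,*r)
for p in [(11,43,-13),(-11,43,-13),(11,43,-38),(11,57,-13),(11,57,-45),(11,43,0)]:
    w=s['tcp_pos']+Rt@np.array(p)/1000; u=proj(c,w); i=tuple(int(round(t)) for t in u); print(p,i,z[i] if 0<=i[0]<420 and 0<=i[1]<560 else None)
# bottle profile
P=np.concatenate([cloud(k)[k['range_z']>0] for k in (cam('scene'),)])
d=np.hypot(P[:,0]-.5225,P[:,1]-.0420);k=d<.05
for h in range(0,265,8):
    a=d[k&(P[:,2]>h/1e3)&(P[:,2]<(h+8)/1e3)]
    if len(a): print(h,len(a),np.round(np.median(a)*1e3,1),end=' | ')
```

```text
max x by (z,|y|) ; min x
-128    -         21/  20    21/  20    -         -         -         -         -         -         -     
-122    -         21/  18    21/  16    20/  13    -         -         -         14/  12    -         -     
-116    13/   9    18/   9    19/  12    19/  12    18/  12    -         -         14/   4    14/  10    -     
-110    13/   9    13/   9    18/   9    19/  14    19/  -2    18/  -3    -         14/   2    14/  10    12/  11
-104    12/   8    12/   9    11/   9    18/  16    18/  15    17/ -10    -         14/ -11    13/  -9    13/  11
-98    -         10/   9    -         18/  16    18/  12    13/ -12    13/ -13    13/ -13    14/  -9    13/  -9
-92    -         -         -         -         13/  11    14/  11    15/ -13    13/ -13    15/  10    13/  11
-86    -         -         -         -         -         14/  11    15/   7    12/   6    13/   6    12/  11
-80    -         -         -         -         -         13/  -2    13/   9    -         -         -     
-74    -         -         -         -         -         12/ -10    12/   6     8/
[... 719 characters left out ...]
 -         -         -         -         -     
(11, 43, -13) (239, 364) 1.3855573
(-11, 43, -13) (275, 361) 1.4392089
(11, 43, -38) (261, 377) 1.4199345
(11, 57, -13) (239, 390) 1.38943
(11, 57, -45) (268, 414) 1.4217486
(11, 43, 0) (230, 359) 1.3706467
0 118 38.2 | 8 41 31.6 | 16 50 31.9 | 24 52 32.0 | 32 40 31.2 | 40 53 31.7 | 48 51 31.4 | 56 45 31.8 | 64 50 31.6 | 72 50 31.7 | 80 49 31.9 | 88 52 31.7 | 96 54 31.9 | 104 50 31.6 | 112 60 32.1 | 120 53 31.7 | 128 65 31.3 | 136 67 30.0 | 144 87 28.0 | 152 90 23.4 | 160 67 18.3 | 168 39 14.5 | 176 32 12.7 | 184 28 12.1 | 192 25 12.1 | 200 25 11.4 | 208 25 11.1 | 216 25 11.0 | 224 19 11.3 | 232 33 14.0 | 240 48 11.1 | 248 27 9.0 | 256 35 7.5 |
```

Emit:
{"op": "step_arm", "data": {"motion": "6 -6 -5 -7 0; 10 -10 -5 -14 0; 13 -14 -5 -21 0; 16 -18 -5 -28 0; 19 -22 -5 -35 0; 22 -25 -5 -42 0; 23.1 -26.6 -5 -49 0; 23.1 -26.6 -5 -56 0; 23.1 -26.6 -5 -63 0; 23.1 -26.6 -5 -70 0"}}

```text
clock: 2.58
tcp_pos: [0.3242, -0.2726, 0.2552]
orientation: [-2.274, -2.164, -0.004]
contact_force: [-0.6, -0.8, 0.7]
width: 0.0851
```

Emit:
{"op": "step_arm", "data": {"motion": "3 0 0 -2.8 0; 6 0 0 -2.8 0; 9 0 0 -2.8 0; 12 0 0 -2.8 0; 15 0 0 -2.8 0; 18 0 0 -2.8 0; 21 0 0 -2.8 0; 24 0 0 -2.8 0; 27 0 0 -2.8 0; 28 0 0 -2.8 0"}}

```text
clock: 3.42
tcp_pos: [0.3396, 0.0043, 0.2551]
orientation: [-2.23, -2.211, -0.002]
contact_force: [0.2, -0.8, 0.1]
width: 0.0858
```

Run:
```python
from h import *
np.set_printoptions(precision=4,suppress=True)
s=bot.read_state();Rt=Rm(s['orientation']);print(s['tcp_pos'],Rt[:,0],Rt[:,1],s['contact_force'],s['joint_positions'])
for n in ['scene','top']:
    c=cam(n,n+'2.png')
```

```text
[0.3396 0.0043 0.2551] [0.0086 1.     0.0014] [ 1.     -0.0086 -0.0001] [ 0.1923 -0.8179  0.1032] [-0.3216  0.0469  2.0085  0.0015  1.0868 -0.3137]
```

View pics/scene2.png

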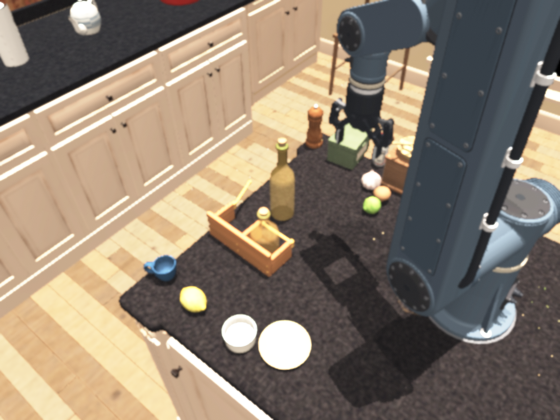

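Emit:
{"op": "step_arm", "data": {"motion": "2 2 0 0 0; 3.8 5 0 0 0; 3.8 5 3 0 0; 3.8 5 6 0 0; 3.8 5 9 0 0; 3.8 5 12 0 0; 3.8 5 15 0 0; 3.8 5 18 0 0; 3.8 5 19.5 0 0; 3.8 5 19.5 0 0"}}

```text
clock: 4.35
tcp_pos: [0.3897, 0.0377, 0.0574]
orientation: [-2.232, -2.204, 0.006]
contact_force: [0.6, 0.2, -0.9]
width: 0.0856
```

Run:
```python
from h import *
np.set_printoptions(precision=4,suppress=True)
s=bot.read_state();Rt=Rm(s['orientation']);print(s['tcp_pos'],Rt[:,0],Rt[:,1],s['contact_force'])
for n in ['scene','top']:
    c=cam(n); p=cloud(c);
    v,u=[int(t) for t in proj(c,s['tcp_pos']+[0,0,.05])];i=c['img'][max(0,v-90):v+60,max(0,u-90):u+110]
    cv2.imwrite('pics/%s3.png'%n,cv2.resize(i,None,fx=4,fy=4,interpolation=cv2.INTER_CUBIC)[:600,:800])
    q=(p[c['range_z']>0]-s['tcp_pos'])@Rt*1000
    q=q[(abs(q[:,0])<45)&(abs(q[:,1])<82)&(q[:,2]<30)&(q[:,2]>-140)&(s['tcp_pos'][2]-q[:,2]/1000-0.0>0)]
    for lo in range(-140,60,10):
        k=q[(q[:,2]>=lo)&(q[:,2]<lo+10)]
        if len(k): print(n,lo,len(k),'x',k[:,0].min(),k[:,0].max(),'y',k[:,1].min(),k[:,1].max())
```

```text
[0.3897 0.0377 0.0574] [0.0129 0.9999 0.0008] [ 0.9999 -0.0128 -0.0059] [ 0.6118  0.1621 -0.8974]
scene -140 165 x -11.069004359849604 22.56507389441193 y -71.9050056693833 67.8104853776361
scene -130 137 x -10.9880114171701 21.536996813579115 y -71.92991066099212 68.13740501998566
scene -120 117 x -11.230972549788836 18.92756483361253 y -73.03075345055329 69.4873381455877
scene -110 153 x -15.556695782467767 19.41308196280191 y -75.4231004955994 69.30971692117787
scene -100 136 x -13.414993555049639 17.909384478291493 y -75.96083839003417 71.61343826178256
scene -90 64 x -10.767175797841471 14.187985768152824 y -74.16319338223185 68.68501687150787
scene -80 34 x -8.413964764764646 13.62404108451321 y -58.81958027777952 54.87599420937274
scene -70 46 x -9.775309720221665 13.555387192008855 y -58.10671871076575 53.29556091293223
scene -60 46 x -8.489630160326463 13.066918455603467 y -58.291419623962575 54.175748593951774
scene -50 26 x -9.677348205525195 12.042423799779003 y -55.519086275945 53.45317031408014
scene -40 1 x -1.1220843366826914 -1.1220843366826914 y 41.884384359770415 41.884384359770415
top -140 26 x -8.496222491865211 14.618284214532153 y 39.76418260575504 69.03991264021639
top -130 4 x -6.302242978972643 2.0308321395682993 y 68.84982387289709 69.02278321761234
top -120 17 x -13.994105341196814 15.680017825993199 y 33.60014531402299 71.35726962949565
top -110 32 x -14.199557016387319 17.739965767619786 y 35.55145712863755 71.4593100179388
top -100 34 x -8.089197221575636 15.94551986179592 y 45.53912317326379 73.8560848114086
top -90 8 x -10.620323494383433 15.468051270325715 y 43.47988088096298 52.31591404643499
top -80 2 x 6.363085241119173 8.62831865372699 y 43.1819368326635 43.18949184401286
```

View pics/scene3.png

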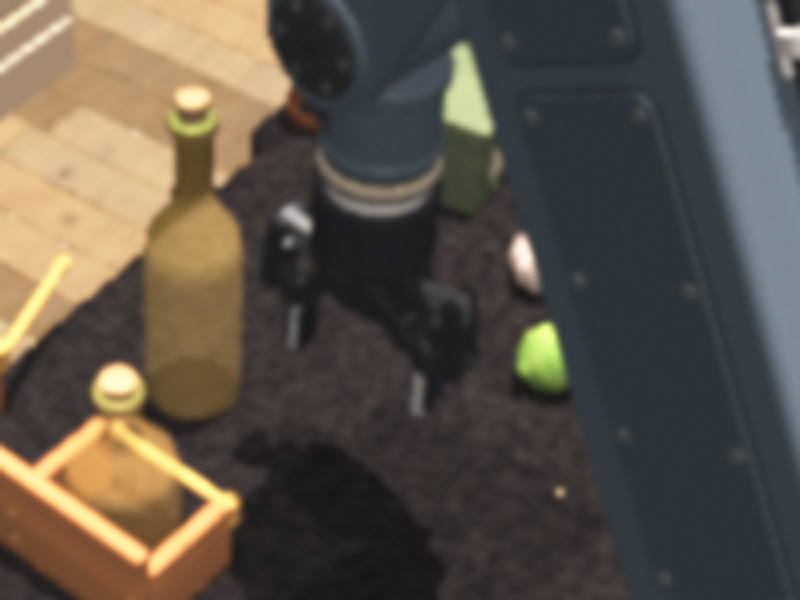

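The close-up shows the open finger ends about 100 mm above the worktop while the TCP reads 57 mm. I'll shut the fingers and compare.

Emit:
{"op": "step_arm", "data": {"motion": "0 0 0 0 1; 0 0 0 0 1; 0 0 0 0 1; 0 0 0 0 1; 0 0 0 0 1; 0 0 0 0 1; 0 0 0 0 1; 0 0 0 0 1; 0 0 0 0 1; 0 0 0 0 1"}}

```text
clock: 5.28
tcp_pos: [0.391, 0.0386, 0.06]
orientation: [-2.234, -2.209, 0.0]
contact_force: [-0.2, -0.2, -0.4]
width: -0.0
```

```bash
cat > prof.py <<'E'
from h import *
np.set_printoptions(precision=4,suppress=True)
import sys
tag=sys.argv[1]
s=bot.read_state();Rt=Rm(s['orientation']);print(s['tcp_pos'],Rt[:,0],Rt[:,1],s['contact_force'],s['width'])
for n in ['scene','wrist']:
    c=cam(n); p=cloud(c);
    if n=='scene':
        v,u=[int(t) for t in proj(c,s['tcp_pos']+[0,0,.05])];i=c['img'][max(0,v-75):v+75,max(0,u-90):u+110]
        cv2.imwrite('pics/%s_%s.png'%(n,tag),cv2.resize(i,None,fx=4,fy=4,interpolation=cv2.INTER_CUBIC)[:600,:800])
    else: cv2.imwrite('pics/%s_%s.png'%(n,tag),c['img'])
    q=(p[c['range_z']>0]-s['tcp_pos'])@Rt*1000
    q=q[(abs(q[:,0])<45)&(abs(q[:,1])<80)&(q[:,2]<40)&(q[:,2]>-140)&(s['tcp_pos'][2]-q[:,2]/1000>0.008)]
    for lo in range(-140,60,10):
        k=q[(q[:,2]>=lo)&(q[:,2]<lo+10)]
        if len(k): print(n,lo,len(k),'x %.0f %.0f'%(k[:,0].min(),k[:,0].max()),'y %.0f %.0f'%(k[:,1].min(),k[:,1].max()))
E
python3 prof.py shut
```

```text
[0.391  0.0386 0.06  ] [0.0113 0.9999 0.    ] [ 0.9999 -0.0113 -0.0001] [-0.1877 -0.2027 -0.3709] -1.0723798797960471e-05
scene -140 81 x -5 22 y -45 44
scene -130 130 x -10 21 y -61 56
scene -120 165 x -12 20 y -64 61
scene -110 94 x -3 20 y -58 61
scene -100 89 x -4 18 y -52 50
scene -90 80 x -11 14 y -40 41
scene -80 77 x -10 16 y -33 36
scene -70 24 x 4 14 y -15 21
scene -60 30 x -3 15 y -15 11
scene -50 27 x -6 13 y -16 12
scene -40 26 x -3 14 y -15 11
scene -30 3 x 3 11 y -8 -7
wrist -130 1040 x 18 21 y -19 19
wrist -120 10138 x 5 21 y -63 62
wrist -110 12027 x -8 19 y -62 60
wrist -100 8488 x -10 19 y -53 53
wrist -90 6821 x -10 17 y -44 44
wrist -80 3872 x -12 15 y -37 37
wrist -70 1084 x -11 15 y -27 28
wrist -60 710 x 6 13 y -14 13
wrist -50 678 x 6 12 y -14 13
wrist -40 481 x 7 12 y -14 13
wrist -30 8 x 11 11 y -7 5
```

View pics/wrist_shut.png

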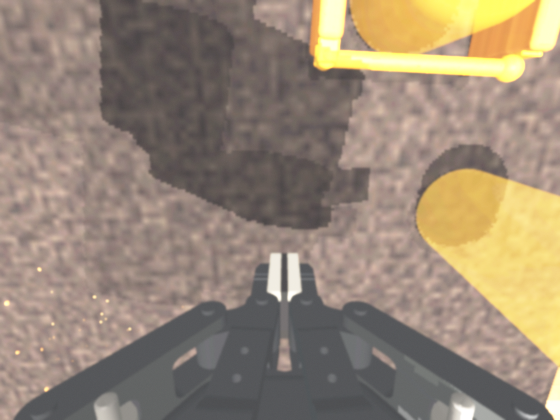

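View pics/scene_shut.png

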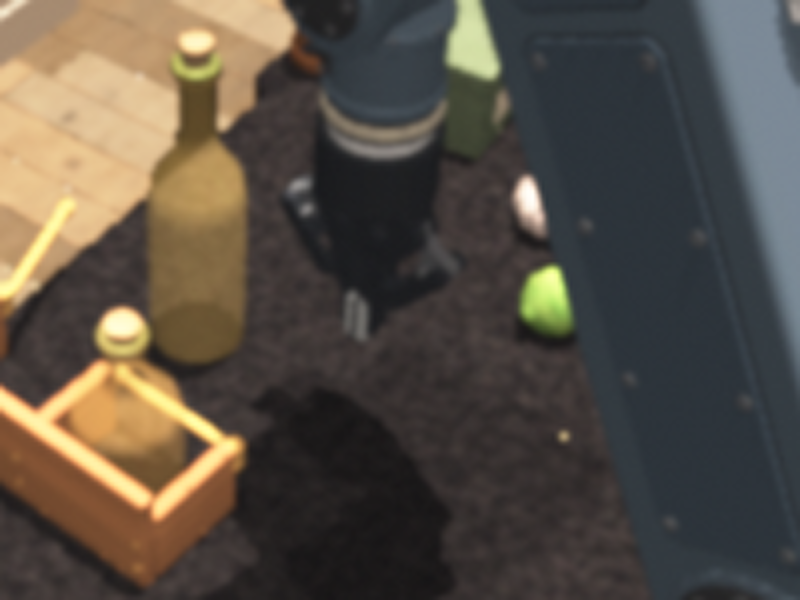

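Emit:
{"op": "step_arm", "data": {"motion": "0 0 2 0 1; 0 0 4 0 1; 0 0 5 0 1; 0 0 5.4 0 1; 0 0 5.4 0 1; 0 0 5.5 0 1; 0 0 5.6 0 1; 0 0 5.7 0 1; 0 0 5.8 0 1; 0 0 5.8 0 1"}}

```text
clock: 6.22
tcp_pos: [0.3912, 0.0386, 0.0023]
orientation: [2.234, 2.208, 0.001]
contact_force: [-0.1, 0.2, -0.3]
width: 0.0002
```

Emit:
{"op": "step_arm", "data": {"motion": "0 0 0.1 0 1; 0 0 0.2 0 1; 0 0 0.3 0 1; 0 0 0.4 0 1; 0 0 0.5 0 1; 0 0 0.6 0 1; 0 0 0.7 0 1; 0 0 0.8 0 1; 0 0 0.8 0 1; 0 0 0.8 0 1"}}

```text
clock: 7.05
tcp_pos: [0.3909, 0.0386, -0.0061]
orientation: [-2.234, -2.209, 0.0]
contact_force: [0.1, 0.6, 0.9]
width: -0.0001
```

```bash
python3 prof.py low
```

```text
[ 0.3909  0.0386 -0.0061] [0.0114 0.9999 0.0001] [ 0.9999 -0.0114 -0.0002] [0.0608 0.6116 0.8761] -0.0001251721318506655
scene -140 70 x -8 22 y -47 40
scene -130 109 x -11 21 y -58 56
scene -120 138 x -12 19 y -63 60
scene -110 91 x -1 18 y -60 57
scene -100 78 x -8 19 y -52 47
scene -90 73 x -9 15 y -43 39
scene -80 65 x -11 16 y -33 36
scene -70 21 x 5 14 y -15 10
scene -60 25 x -3 14 y -15 12
scene -50 26 x -6 13 y -16 12
scene -40 26 x -7 14 y -15 12
scene -30 3 x 8 11 y -6 4
wrist -130 1076 x 18 21 y -19 19
wrist -120 10197 x 5 21 y -62 62
wrist -110 12028 x -8 19 y -61 61
wrist -100 8464 x -10 19 y -53 52
wrist -90 6786 x -10 16 y -45 44
wrist -80 3861 x -12 15 y -37 36
wrist -70 1074 x -11 14 y -27 21
wrist -60 712 x 7 12 y -14 13
wrist -50 669 x 6 12 y -14 13
wrist -40 476 x 7 12 y -14 13
wrist -30 10 x 11 11 y -6 6
```

View pics/scene_low.png

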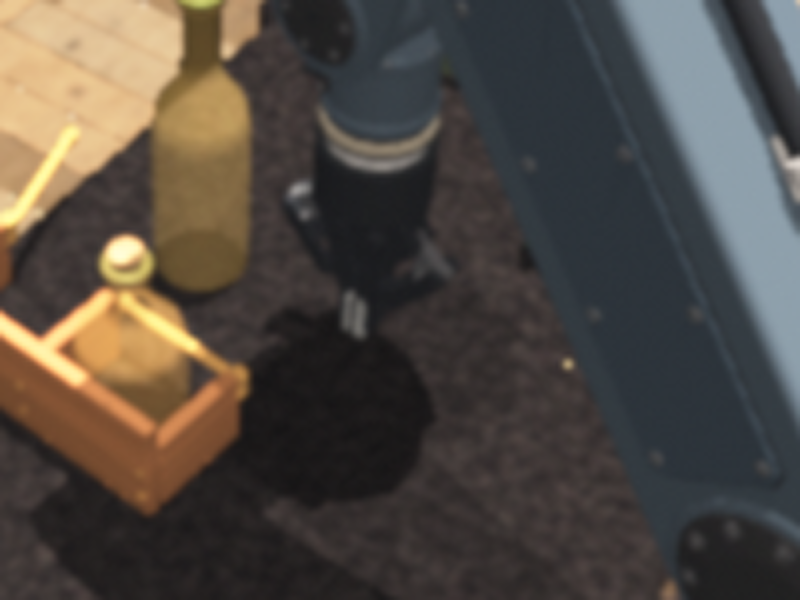

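Emit:
{"op": "step_arm", "data": {"motion": "-2 1 0 7 0; -4 1.5 0 14 0; -5.4 2 0 21 0; -5.4 3 0 28 0; -5.4 4 0 35 0; -5.4 5 0 42 0; -5.4 5.5 0 49 0; -5.4 5.5 0 56 0; -5.4 5.5 0 63 0; -5.4 5.5 0 70 0"}}

```text
clock: 7.98
tcp_pos: [0.4454, -0.016, -0.006]
orientation: [-3.099, -0.519, -0.0]
contact_force: [-0.2, 0.6, 1.2]
width: 0.085
```

```bash
cat > st.py <<'E'
from h import *
np.set_printoptions(precision=4,suppress=True)
def rel(p,s):
    Rt=Rm(s['orientation']);return (np.array(p)-s['tcp_pos'])@Rt*100
if __name__=='__main__':
    s=bot.read_state();Rt=Rm(s['orientation']);print(s['tcp_pos'],'xang',np.degrees(np.arctan2(Rt[1,0],Rt[0,0])),s['contact_force'],s['width'],s['clock'])
E
python3 st.py
python3 - <<'E'
from h import *
# body profile beyond -140 from scene
s=bot.read_state();Rt=Rm(s['orientation'])
for n in ['scene','top']:
    c=cam(n);q=(cloud(c)[c['range_z']>0]-s['tcp_pos'])@Rt*1000
    q=q[(np.hypot(q[:,0],q[:,1])<85)]
    for lo in range(-240,-100,10):
        k=q[(q[:,2]>=lo)&(q[:,2]<lo+10)&(np.hypot(q[:,0],q[:,1])<80)]
        if len(k):print(n,lo,len(k),np.round([k[:,0].min(),k[:,0].max(),k[:,1].min(),k[:,1].max()]))
E
```

```text
[ 0.4454 -0.016  -0.006 ] xang 19.000068505178046 [-0.1788  0.633   1.1815] 0.08503133090193328 7.9833
scene -240 114 [-36.  32. -39.   5.]
scene -230 87 [-36.  31. -37.   4.]
scene -220 76 [-36.  30. -39.   5.]
scene -210 80 [-37.  35. -39.   7.]
scene -200 132 [-38.  36. -41.  12.]
scene -190 93 [-38.  31. -41.  -0.]
scene -180 85 [-39.  75. -41.  -1.]
scene -170 103 [-39.  74. -40.   2.]
scene -160 69 [-37.  69. -42. -11.]
scene -150 90 [-13.  66. -72. -20.]
scene -140 89 [-21.  65. -74. -11.]
scene -130 82 [-21.  65. -74.   2.]
scene -120 71 [-21.  64. -78.  11.]
scene -110 44 [-19.  64. -75.  23.]
top -180 3 [ 75.  77. -25. -22.]
top -170 35 [ 65.  78. -38. -10.]
top -160 37 [ 62.  79. -43.  -5.]
top -150 9 [ 62.  79. -45.  -4.]
top -140 8 [ 61.  79. -44.  -1.]
top -130 3 [ 60.  64. -46. -28.]
top -110 1 [ 60.  60. -32. -32.]
```

Emit:
{"op": "step_arm", "data": {"motion": "0 0 0 7 0; 0 0 0 14 0; 0 0 1 19 0; 0 0 2 19 0; 0 0 2.5 19 0; 0 0 3 19 0; 0 0 3 19 0; 0 0 3 19 0; 0 0 3 19 0; 0 0 3 19 0"}}

```text
clock: 8.92
tcp_pos: [0.4455, -0.016, -0.0358]
orientation: [3.141, 0.01, 0.0]
contact_force: [-0.1, 0.2, 0.3]
width: 0.0854
```

```bash
python3 st.py; python3 prof.py pre1|head -30
```

```text
[ 0.4455 -0.016  -0.0358] xang 0.3799100742300192 [-0.1485  0.1717  0.2824] 0.08535783249416279 8.9167
[ 0.4455 -0.016  -0.0358] [1.     0.0066 0.0003] [ 0.0066 -1.      0.0001] [-0.1485  0.1717  0.2824] 0.08535783249416279
scene -140 90 x -23 45 y -71 67
scene -130 80 x -22 45 y -74 71
scene -120 70 x -20 8 y -74 73
scene -110 74 x -19 45 y -76 73
scene -100 79 x -18 45 y -77 73
scene -90 36 x -15 45 y -74 68
scene -80 26 x -13 45 y -60 48
scene -70 37 x -13 45 y -65 49
scene -60 38 x -13 45 y -60 47
scene -50 20 x -13 45 y -56 50
wrist -130 882 x 17 21 y -27 27
wrist -120 9649 x 4 21 y -69 67
wrist -110 12570 x -8 19 y -74 73
wrist -100 11597 x -13 18 y -75 74
wrist -90 3667 x -12 15 y -75 74
wrist -80 1598 x -7 13 y -57 60
wrist -70 1821 x -11 12 y -57 56
wrist -60 1477 x -12 12 y -57 56
wrist -50 710 x -11 12 y -57 56
```

View pics/scene_pre1.png

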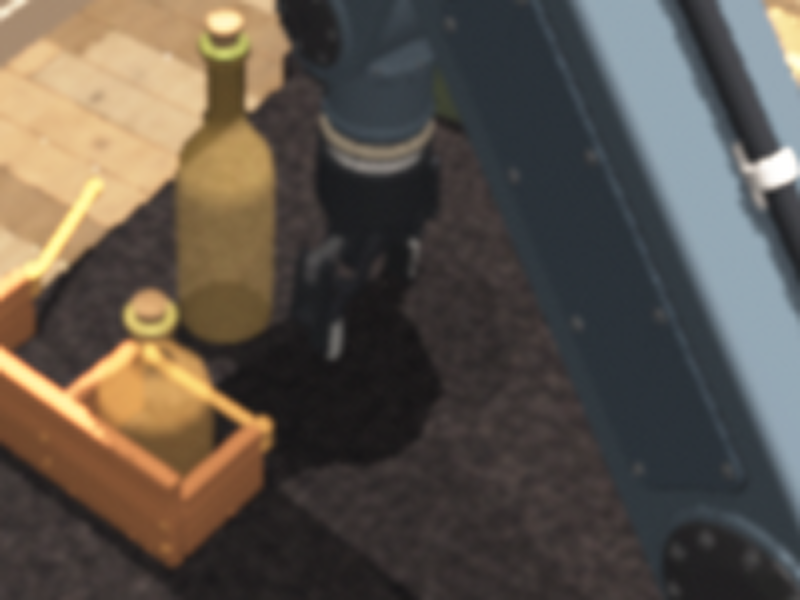

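View pics/wrist_pre1.png

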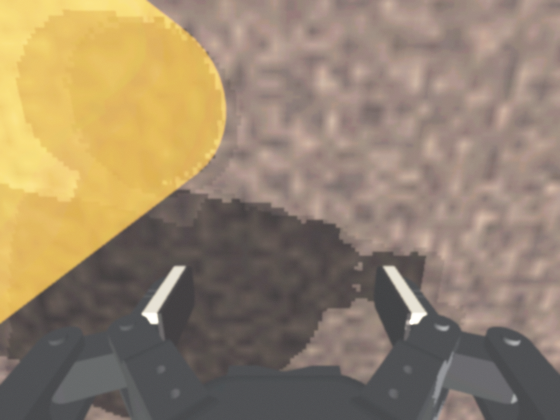

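The close-up shows the fingertips just above the worktop at TCP z -36 mm, with no contact. So the real tips sit about 42 mm behind the reported TCP when open. The bottle stands ahead of the left finger's flat side. Next is a gentle touch and a 5 mm push to test for tipping.

Emit:
{"op": "step_arm", "data": {"motion": "0.6 0 0 0 0; 1.2 0 0 0 0; 1.8 0 0 0 0; 2.4 0 0 0 0; 2.8 0 0 0 0; 3.0 0 0 0 0; 3.2 0 0 0 0; 3.4 0 0 0 0; 3.6 0 0 0 0; 3.7 0 0 0 0"}}

```text
clock: 9.85
tcp_pos: [0.4791, -0.0151, -0.0362]
orientation: [-3.14, -0.012, 0.01]
contact_force: [-5.6, -2.5, 3.4]
width: 0.0852
```

```bash
cat > btl.py <<'E'
from h import *
import sys
np.set_printoptions(precision=4,suppress=True)
from st import rel
s=bot.read_state();Rt=Rm(s['orientation']);print(s['tcp_pos'],'xang',np.degrees(np.arctan2(Rt[1,0],Rt[0,0])),s['contact_force'],s['clock'])
def circ(p,r):
    from scipy.optimize import least_squares
    f=lambda a:np.hypot(p[:,0]-a[0],p[:,1]-a[1])-r
    return least_squares(f,p[:,:2].mean(0),loss='soft_l1',f_scale=.002).x
tag=sys.argv[1]; gx,gy=float(sys.argv[2]),float(sys.argv[3])
for n in ['scene','top']:
    c=cam(n,'%s_%s.png'%(n,tag)); p=cloud(c); I=c['img'].astype(int)
    ok=(c['range_z']>0)&(I[...,2]-I[...,0]>25)
    q=p[ok]; q=q[np.hypot(q[:,0]-gx,q[:,1]-gy)<.055]
    k=q[q[:,2]>.252]; 
    if len(k)>5:
        top=k[:,:2].mean(0);print(n,'cork',len(k),top)
        for lo,hi,r in [(.19,.225,.0115),(.06,.12,.0325),(.01,.05,.0325)]:
            m=q[(q[:,2]>lo)&(q[:,2]<hi)]
            if len(m)>8: print(n,lo,len(m),circ(m,r))
    for r in bot.spot_point(n,'oil_bottle')[:2]: print('net',ray(c,r['point'],0),r['confidence'])
E
python3 btl.py p1 .528 .0425
```

```text
[ 0.4791 -0.0151 -0.0362] xang 0.440821345899709 [-5.6064 -2.5068  3.3795] 9.85
scene cork 61 [0.522  0.0418]
scene 0.19 114 [0.524  0.0417]
scene 0.06 326 [0.5237 0.0413]
scene 0.01 198 [0.5233 0.0413]
net [0.5282 0.033  0.    ] 0.92
top cork 10 [0.4947 0.0552]
```

Emit:
{"op": "step_arm", "data": {"motion": "0.1 0 0 0 0; 0.2 0 0 0 0; 0.3 0 0 0 0; 0.4 0 0 0 0; 0.5 0 0 0 0; 0.6 0 0 0 0; 0.6 0 0 0 0; 0.6 0 0 0 0; 0.6 0 0 0 0; 0.6 0 0 0 0"}}

```text
clock: 10.88
tcp_pos: [0.4853, -0.0151, -0.0363]
orientation: [-3.14, -0.011, 0.009]
contact_force: [-4.5, -0.1, 1.4]
width: 0.0853
```

```bash
python3 btl.py p2 .532 .0425; python3 prof.py p2 >/dev/null
python3 - <<'E'
import cv2
a=cv2.imread('pics/scene_p2.png'); cv2.imwrite('pics/c.png',a)
E
```

```text
[ 0.4853 -0.0151 -0.0363] xang 0.417201865423476 [-4.4576 -0.0991  1.4272] 10.8833
scene cork 61 [0.5283 0.0425]
scene 0.19 113 [0.5302 0.042 ]
scene 0.06 329 [0.5299 0.0416]
scene 0.01 202 [0.5293 0.0418]
net [0.5255 0.0364 0.    ] 0.58
top cork 27 [0.5197 0.048 ]
```

View pics/scene_p2.png

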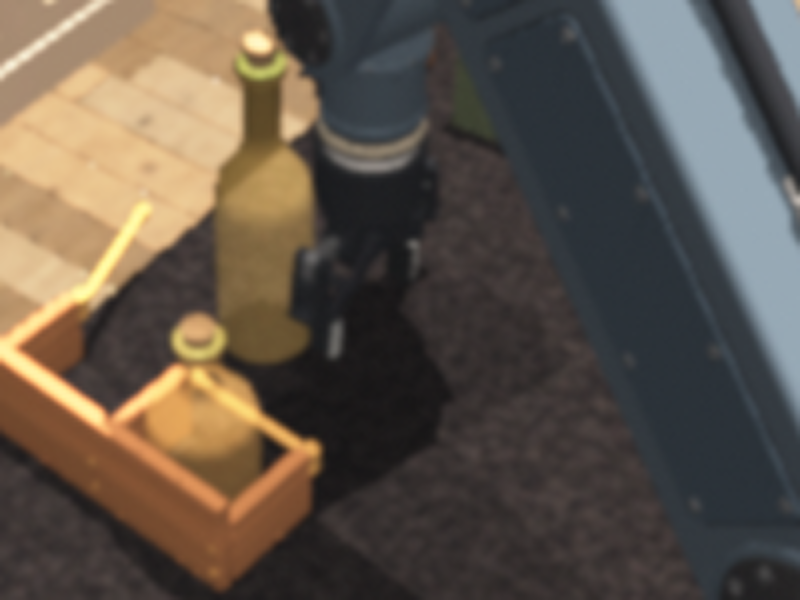

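View pics/wrist_p2.png

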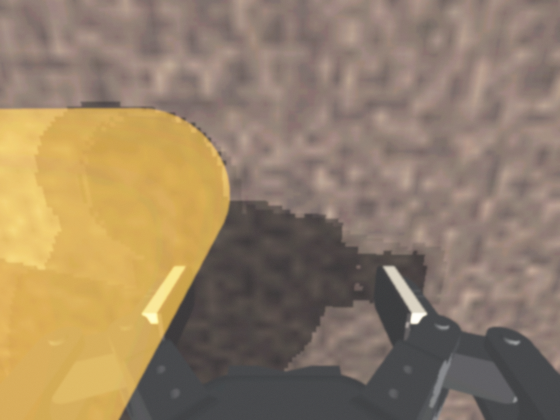

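Pushed 6 mm, the bottle slid upright with no visible lean: cork and base both moved about 6 mm. The force was about 4.5 N. I'll continue.

Emit:
{"op": "step_arm", "data": {"motion": "0.3 0 0 0 0; 0.7 0 0 0 0; 1.1 0 0 0 0; 1.5 0 0 0 0; 1.9 0 0 0 0; 2.3 0 0 0 0; 2.7 0 0 0 0; 2.9 0 0 0 0; 3.1 0 0 0 0; 3.2 0 0 0 0"}}

```text
clock: 12.02
tcp_pos: [0.5181, -0.0151, -0.0363]
orientation: [-3.141, -0.011, 0.007]
contact_force: [-4.9, -1.8, 1.2]
width: 0.0855
```

```bash
python3 btl.py p3 .56 .0425
```

```text
[ 0.5181 -0.0151 -0.0363] xang 0.40591685101392205 [-4.8881 -1.7643  1.16  ] 12.0167
scene cork 58 [0.5634 0.0449]
scene 0.19 109 [0.5641 0.0453]
scene 0.06 330 [0.5625 0.0447]
scene 0.01 169 [0.561  0.0443]
net [0.5657 0.0372 0.    ] 0.67
net [ 0.6414 -0.271   0.    ] 0.56
top cork 104 [0.5658 0.0467]
top 0.19 12 [0.5644 0.0475]
net [0.565  0.0526 0.    ] 0.67
```

Emit:
{"op": "step_arm", "data": {"motion": "-1.5 0 0 0 0; -2.5 0 -1 0 0; -2.5 2.5 -1 0 0; -2.5 5 -1 0 0; -1 7.5 -1 -7 0; 1 8 -1 -14 0; 3 8 -1 -21 0; 4 8 -1 -28 0; 4 8 -1 -35 0; 4 8 -1 -42 0"}}

```text
clock: 13.05
tcp_pos: [0.5629, -0.096, -0.025]
orientation: [2.924, 1.141, 0.005]
contact_force: [-0.9, 0.6, 0.1]
width: 0.085
```

Emit:
{"op": "step_arm", "data": {"motion": "0 0 0 -7 0; 0 0 0 -14 0; 0 0 0 -21 0; 0 0 0 -28 0; 0 0 0 -35 0; 0 0 0 -42 0; 0 0 0 -45 0; 0 0 0 -45 0; 0 0 0 -45 0; 0 0 0 -45 0"}}

```text
clock: 13.88
tcp_pos: [0.5613, -0.0955, -0.0255]
orientation: [2.273, 2.167, 0.001]
contact_force: [0.3, -0.6, 0.7]
width: 0.0859
```

Run:
```python
from h import *
from st import rel
s=bot.read_state();Rt=Rm(s['orientation']);print(s['tcp_pos'],'xang',np.degrees(np.arctan2(Rt[1,0],Rt[0,0])),s['clock'],s['joint_positions'])
print(rel([.6174,-.0225,-.0365],s),rel([.6174,-.06,-.0365],s))
c=cam('top','top4.png');T=cloud(c);p=T[c['range_z']>0]
q=p[(p[:,2]>.252)&(np.hypot(p[:,0]-.563,p[:,1]-.045)<.03)];print('cork',q.mean(0))
c=cam('scene');T=cloud(c);p=T[c['range_z']>0]
q=p[(p[:,2]>.252)&(np.hypot(p[:,0]-.563,p[:,1]-.045)<.03)];print('cork',q.mean(0))
```

```text
[ 0.5613 -0.0955 -0.0255] xang 87.2472912048467 13.8833 [-0.3648  0.8032  1.7179  0.0003  0.6192 -0.317 ]
[7.5597 5.2512 1.1041] [3.814  5.4313 1.1052]
cork [nan nan nan]
cork [0.5596 0.0457 0.2567]<stdin>:6: RuntimeWarning: Mean of empty slice.
  ret = um.true_divide(
```

View pics/top4.png

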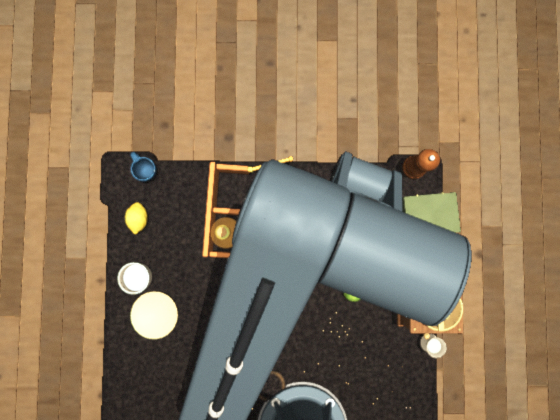

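The top view is blocked by the elbow, but the scene camera shows the bottle upright. I'll move in behind the bottle with the fingers straddling the open bar.

Emit:
{"op": "step_arm", "data": {"motion": "0 2.5 0.5 0 0; 0 5.1 1.1 0 0; 2 5.1 1.1 0 0; 4 5.1 1.1 0 0; 5.5 5.1 1.1 0 0; 6.5 5.1 1.1 0 0; 7.2 5.1 1.1 0 0; 7.5 5.1 1.1 0 0; 7.5 5.1 1.1 0 0; 7.5 5.1 1.1 0 0"}}

```text
clock: 14.82
tcp_pos: [0.6154, -0.0232, -0.0369]
orientation: [2.272, 2.169, 0.0]
contact_force: [0.0, 0.5, -0.6]
width: 0.0853
```

```bash
python3 btl.py q1 .562 .045
python3 - <<'E'
from h import *
c=cam('wrist','wq1.png')
i=cam('scene')['img'][100:280,150:400];cv2.imwrite('pics/sq1.png',cv2.resize(i,None,fx=3.2,fy=3.2,interpolation=cv2.INTER_CUBIC))
E
```

```text
[ 0.6154 -0.0232 -0.0369] xang 87.34138978478245 [ 0.0362  0.4822 -0.5795] 14.8167
scene cork 47 [0.5602 0.046 ]
scene 0.19 101 [0.5607 0.0447]
scene 0.06 379 [0.561  0.0444]
scene 0.01 195 [0.561  0.0443]
net [0.562  0.0409 0.    ] 0.67
top cork 20 [0.5461 0.056 ]
```

View pics/wq1.png

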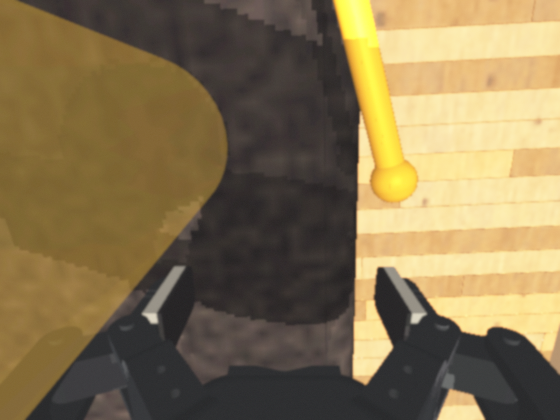

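View pics/sq1.png

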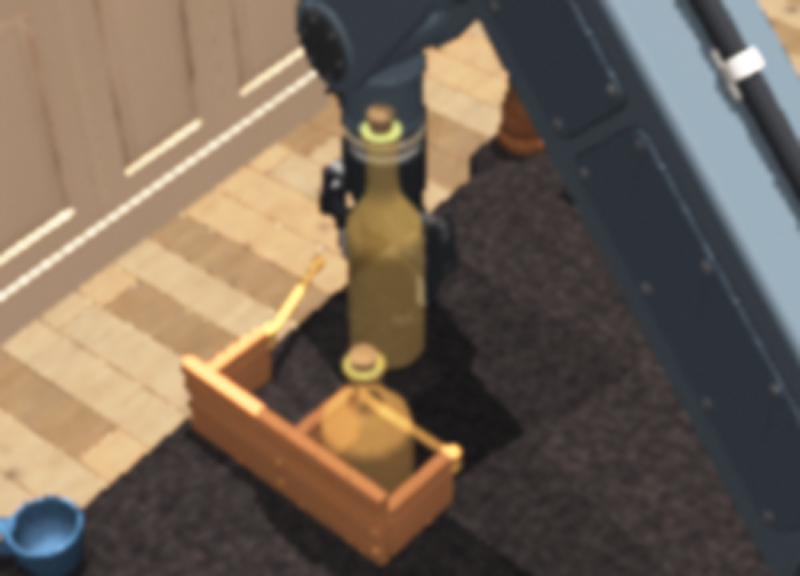

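Run:
```python
from h import *
from st import rel
np.set_printoptions(precision=1,suppress=True)
s=bot.read_state();c=cam('wrist');Rt=Rm(s['orientation'])
p=cloud(c);q=((p-s['tcp_pos'])@Rt*1000)
I=c['img'].astype(int);m=(c['range_z']>0)&(p[...,2]>.03)&(p[...,2]<.06)&(I[...,2]-I[...,0]>60)&(q[...,1]>-30)&(q[...,1]<60)
v=q[m]
for lo in range(20,200,15):
    k=v[(v[:,0]>=lo)&(v[:,0]<lo+15)]
    if len(k):print(lo,len(k),k[:,1].min(),k[:,1].max(),k[:,2].min(),'knob x min',k[:,0].min())
for r in bot.spot_point('wrist','gate_knob'): print(r['confidence'],rel(ray(c,r['point'],.045),s))
for r in bot.spot_point('wrist','gate_hinge'): print('h',r['confidence'],rel(ray(c,r['point'],.045),s),ray(c,r['point'],.045)*1000)
print('bottle',rel([.5615,.0445,0],s),'bay',rel([.570,.184,0],s))
```

```text
35 151 -29.88269581833453 -26.786060879799248 -96.78939136699286 knob x min 45.11842319679583
50 2854 -26.806235500849095 36.89103720482781 -96.96575360049516 knob x min 50.007943084225275
65 3856 -27.127983217291053 33.612966905633954 -96.94484100613028 knob x min 65.00928329721353
80 3021 -29.9962655202288 27.378060412137348 -96.9535539054599 knob x min 80.00269623236471
95 1334 11.594897953600887 22.61055922593982 -87.39988739722588 knob x min 95.00693175583295
0.96 [ 5.9  3.  -8.2]
bottle [ 6.5 -5.7 -3.7] bay [20.5 -5.5 -3.7]
```

Emit:
{"op": "step_arm", "data": {"motion": "0.6 0.2 0 0 0; 1.2 0.2 0 0 0; 1.6 0.2 0 0 0; 2.0 0.2 0 0 0; 2.5 0.2 0 0 0; 3.0 0.2 0 0 0; 3.5 0.2 0 0 0; 4.0 0.2 0 0 0; 4.5 0.2 0 0 0; 5.0 0.2 0 0 0"}}

```text
clock: 16.1
tcp_pos: [0.6203, 0.0262, -0.0365]
orientation: [2.268, 2.17, -0.001]
contact_force: [0.5, -6.4, 2.2]
width: 0.0854
```

```bash
python3 btl.py q2 .563 .078
python3 - <<'E'
from h import *
c=cam('wrist','wq2.png')
i=cam('scene')['img'][100:280,150:400];cv2.imwrite('pics/sq2.png',cv2.resize(i,None,fx=3.2,fy=3.2,interpolation=cv2.INTER_CUBIC))
E
```

```text
[ 0.6203  0.0262 -0.0365] xang 87.48242062601462 [ 0.4787 -6.4074  2.2264] 16.1
scene cork 51 [0.5601 0.0807]
scene 0.19 113 [0.5616 0.0782]
scene 0.06 373 [0.5611 0.0754]
scene 0.01 105 [0.5609 0.0749]
net [0.5543 0.0719 0.    ] 0.94
```

View pics/wq2.png

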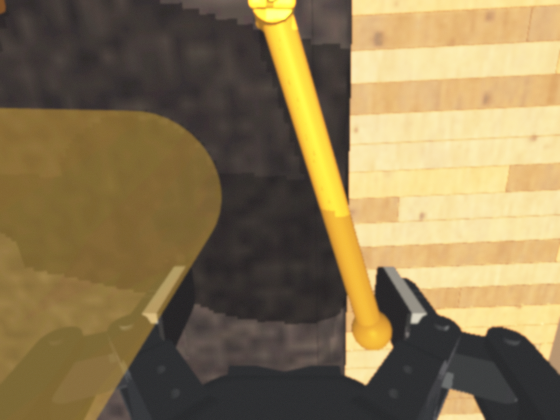

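View pics/sq2.png

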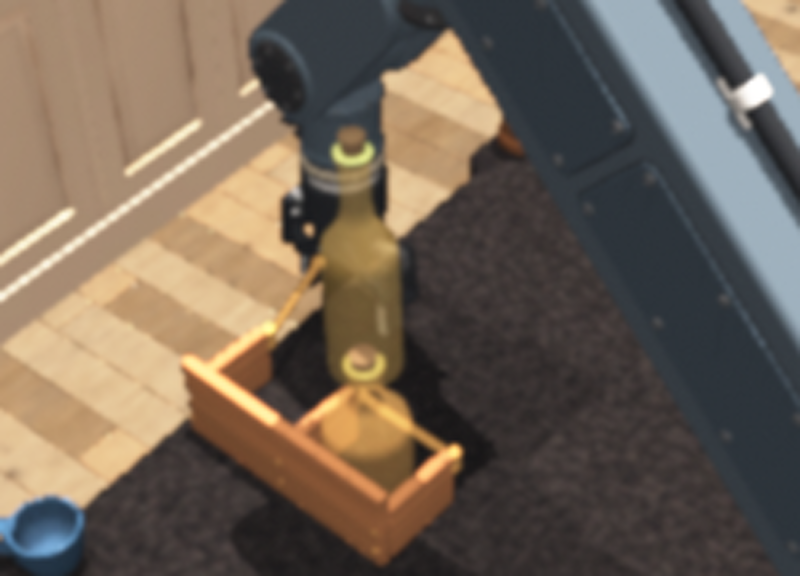

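Emit:
{"op": "step_arm", "data": {"motion": "0.5 0 0 0 0; 1.0 0.1 0 0 0; 1.6 0.1 0 0 0; 2.2 0.2 0 0 0; 2.8 0.2 0 0 0; 3.4 0.2 0 0 0; 4.0 0.2 0 0 0; 4.6 0.2 0 0 0; 5.2 0.2 0 0 0; 5.6 0.2 0 0 0"}}

```text
clock: 17.23
tcp_pos: [0.624, 0.0824, -0.0367]
orientation: [2.27, 2.171, -0.002]
contact_force: [-0.5, -5.1, 2.5]
width: 0.0856
```

```bash
python3 btl.py q3 .564 .132
python3 - <<'E'
from h import *
c=cam('wrist','wq3.png')
i=cam('scene')['img'][100:280,150:400];cv2.imwrite('pics/sq3.png',cv2.resize(i,None,fx=3.2,fy=3.2,interpolation=cv2.INTER_CUBIC))
E
```

```text
[ 0.624   0.0824 -0.0367] xang 87.42930792518794 [-0.5267 -5.0541  2.536 ] 17.2333
scene cork 57 [0.5635 0.1398]
scene 0.19 127 [0.5654 0.1362]
scene 0.06 380 [0.5649 0.132 ]
scene 0.01 171 [0.5729 0.1334]
net [0.5663 0.1249 0.    ] 0.91
```

View pics/wq3.png

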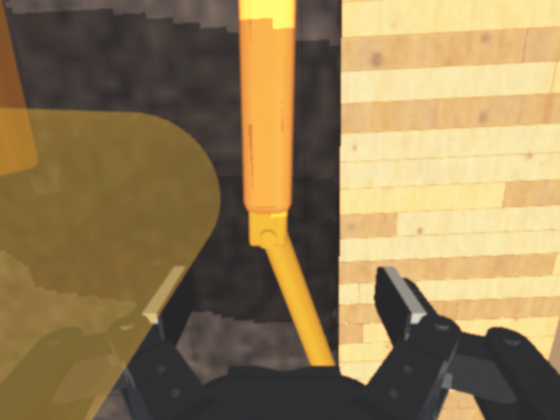

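View pics/sq3.png

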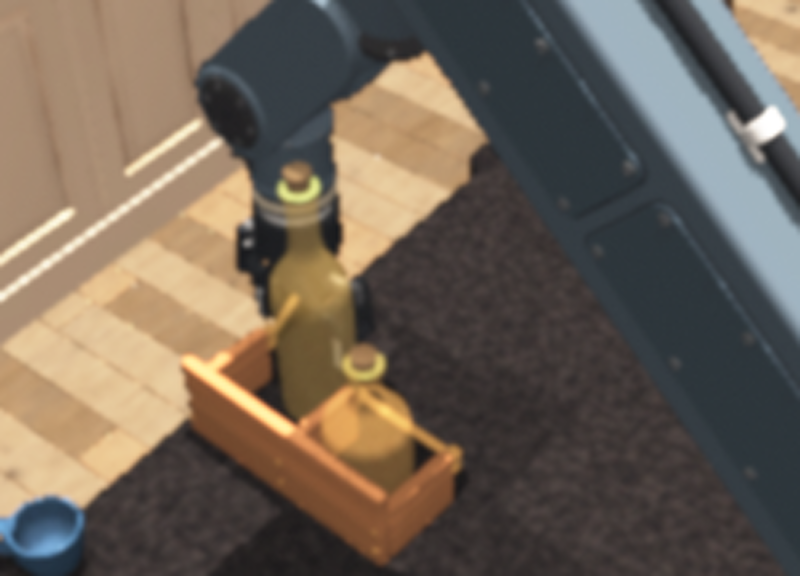

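Emit:
{"op": "step_arm", "data": {"motion": "-0.4 0 0 0 0; -0.6 0 -0.4 0 0; -0.5 0 -0.8 0 0; 0 0 -0.8 0 0; 0.6 0 -0.8 0 0; 1.2 0 -0.8 0 0; 1.9 0 -0.8 0 0; 2.6 0 -0.8 0 0; 3.3 0 -0.8 0 0; 4.0 0 -0.8 0 0"}}

```text
clock: 18.37
tcp_pos: [0.6263, 0.1221, -0.0283]
orientation: [2.268, 2.171, -0.002]
contact_force: [0.1, -6.2, 2.3]
width: 0.085
```

```bash
python3 btl.py q4 .567 .172
python3 - <<'E'
from h import *
c=cam('wrist','wq4.png')
i=cam('scene')['img'][100:280,150:400];cv2.imwrite('pics/sq4.png',cv2.resize(i,None,fx=3.2,fy=3.2,interpolation=cv2.INTER_CUBIC))
E
```

```text
[ 0.6263  0.1221 -0.0283] xang 87.47819618849901 [ 0.0627 -6.2498  2.3412] 18.3667
scene cork 68 [0.5652 0.1915]
scene 0.19 129 [0.5695 0.1859]
scene 0.06 475 [0.5672 0.1759]
scene 0.01 102 [0.576  0.1919]
net [ 0.5693  0.1602 -0.    ] 0.73
```

View pics/sq4.png

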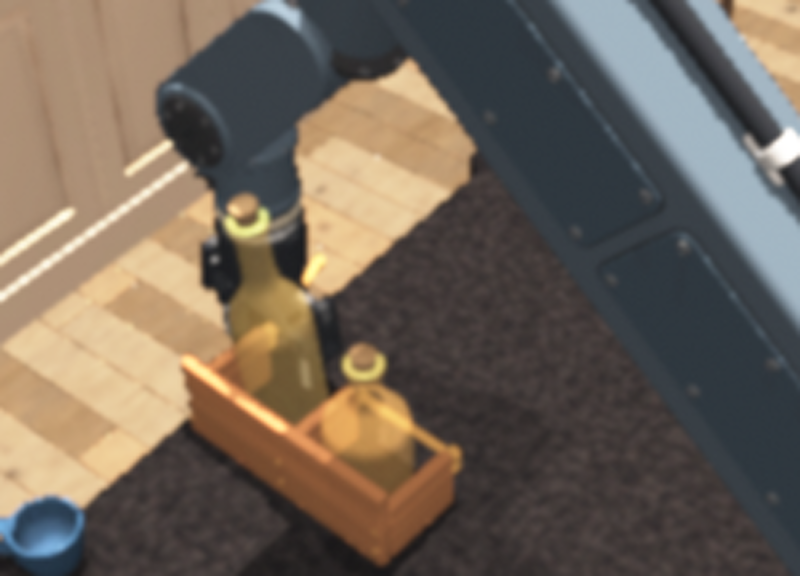

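The picture shows the bottle leaning about 5° towards the panel since I raised the tool. I'll back off so it settles upright, then go lower again.

Emit:
{"op": "step_arm", "data": {"motion": "-0.2 0 0 0 0; -0.4 0 0 0 0; -0.6 0 0 0 0; -0.9 0 0 0 0; -1.3 0.1 0 0 0; -1.5 0.3 0.3 0 0; -1.5 0.3 0.7 0 0; -1.5 0.3 0.7 0 0; -1.5 0.3 0.7 0 0; -1.5 0.3 0.7 0 0"}}

```text
clock: 19.5
tcp_pos: [0.6282, 0.1079, -0.0362]
orientation: [-2.272, -2.169, 0.0]
contact_force: [0.6, 0.7, 0.6]
width: 0.0855
```

```bash
python3 btl.py q5 .567 .172
python3 - <<'E'
from h import *
from st import rel
np.set_printoptions(precision=1,suppress=True)
s=bot.read_state();Rt=Rm(s['orientation'])
c=cam('wrist');q=((cloud(c)-s['tcp_pos'])@Rt*1000)[(c['range_z']>0)&(c['range_z']<.2)]
for y in range(-20,60,6):
    k=q[(q[:,1]>=y)&(q[:,1]<y+6)&(q[:,2]<-60)]
    print(y,k[:,2].max() if len(k) else None)
c=cam('scene');p=cloud(c)[c['range_z']>0]
q=p[(p[:,0]>.6)&(p[:,0]<.64)&(p[:,1]>.15)&(p[:,1]<.2)&(p[:,2]>.05)&(p[:,2]<.066)];print('board top',np.percentile(q[:,2],[50,90,99])*1000, q[:,0].min(),q[:,0].max())
E
```

```text
[ 0.6282  0.1079 -0.0362] xang 87.3469013181154 [0.6359 0.7291 0.5875] 19.5
scene cork 59 [0.56   0.1673]
scene 0.19 115 [0.5642 0.1668]
scene 0.06 487 [0.5649 0.1672]
scene 0.01 124 [0.5826 0.189 ]
net [0.5623 0.1599 0.    ] 0.82
top cork 15 [0.5268 0.1604]
top 0.06 52 [0.5809 0.187 ]
net [0.6594 0.0345 0.    ] 0.18
-20 -60.04655253945356
-14 -81.92628523190308
-8 -79.6688151684304
-2 -60.22406527549697
4 -78.55539130039453
10 -97.03924204276225
16 -100.80210108161444
22 -100.92150762047017
28 -95.42400325679407
34 -87.1071679007772
40 -60.02970464280908
46 -60.081944046911985
52 -60.00938102064879
58 -80.22066093610935
board top [58.1 60.2 61.9] 0.6152099218887629 0.6302127899459071
```

Emit:
{"op": "step_arm", "data": {"motion": "0.5 0 -0.2 0 0; 1.0 0 -0.3 0 0; 1.2 0 -0.3 0 0; 1.4 0 -0.3 0 0; 1.6 0 -0.3 0 0; 1.8 0 -0.3 0 0; 2.0 0 -0.3 0 0; 2.2 0 -0.3 0 0; 2.4 0 -0.3 0 0; 2.5 0 -0.3 0 0"}}

```text
clock: 20.63
tcp_pos: [0.6294, 0.1281, -0.0333]
orientation: [2.259, 2.176, -0.01]
contact_force: [-0.2, -21.0, 0.6]
width: 0.0855
```

```bash
python3 btl.py q6 .567 .178
```

```text
[ 0.6294  0.1281 -0.0333] xang 87.84605408273437 [ -0.2007 -20.951    0.5828] 20.6333
scene cork 70 [0.5567 0.211 ]
scene 0.19 123 [0.5616 0.2047]
scene 0.06 509 [0.5642 0.189 ]
scene 0.01 155 [0.5674 0.1964]
net [0.5722 0.1602 0.    ] 0.59
top cork 83 [0.561  0.2133]
```

Emit:
{"op": "step_arm", "data": {"motion": "-0.2 0 0 0 0; -0.4 0 0 0 0; -0.6 0 0 0 0; -0.8 0 0 0 0; -1.2 0 0 0 0; -1.6 0 0.1 0 0; -1.8 -0.1 0.3 0 0; -1.8 -0.1 0.3 0 0; -1.8 -0.1 0.3 0 0; -1.8 -0.1 0.3 0 0"}}

```text
clock: 21.67
tcp_pos: [0.6277, 0.1151, -0.036]
orientation: [-2.272, -2.169, -0.0]
contact_force: [-0.2, 0.5, -0.0]
width: 0.085
```

```bash
python3 btl.py q7 .567 .176
python3 - <<'E'
from h import *
c=cam('wrist','wq7.png')
i=cam('scene')['img'][100:280,150:400];cv2.imwrite('pics/sq7.png',cv2.resize(i,None,fx=3.2,fy=3.2,interpolation=cv2.INTER_CUBIC))
E
```

```text
[ 0.6277  0.1151 -0.036 ] xang 87.33774292397689 [-0.2322  0.4843 -0.037 ] 21.6667
scene cork 58 [0.5585 0.1688]
scene 0.19 121 [0.5636 0.1679]
scene 0.06 557 [0.5649 0.1706]
scene 0.01 194 [0.5758 0.1944]
net [0.5678 0.1669 0.    ] 0.86
net [0.5085 0.3997 0.    ] 0.32
top cork 33 [0.5336 0.1681]
top 0.06 61 [0.5751 0.1931]
net [0.6563 0.0387 0.    ] 0.44
```

View pics/sq7.png

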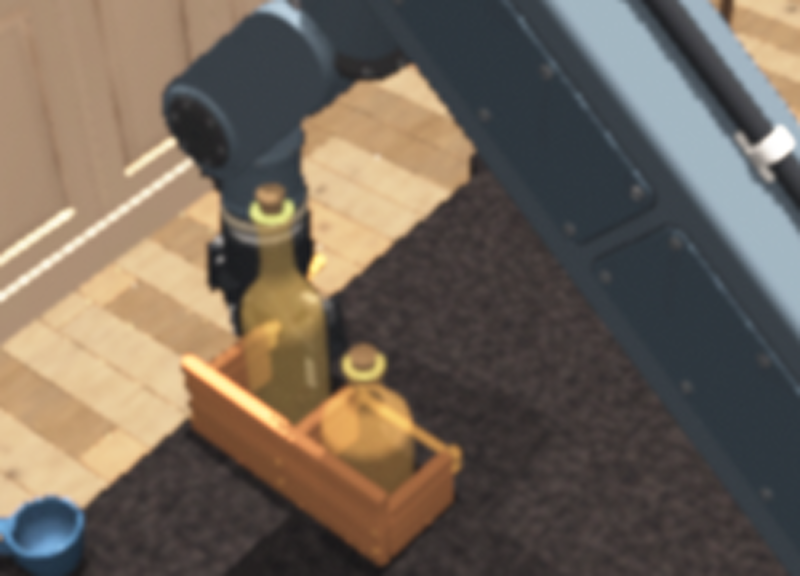

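View pics/wq7.png

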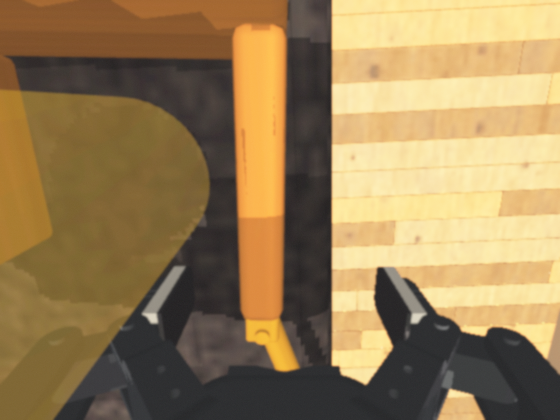

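Backed off, the bottle stands upright at about (0.565, 0.168). The lean came from the contact drifting off the finger onto the knuckle: the bottle is now 65 mm off the tool axis, against 58 mm at first. I'll shift sideways so the finger itself pushes low.

Emit:
{"op": "step_arm", "data": {"motion": "0 -0.5 0 0 0; 0 -1.0 0 0 0; 0.2 -1.0 0 0 0; 0.4 -1.0 0 0 0; 0.6 -1.0 0 0 0; 0.8 -1.0 0 0 0; 1.0 -1.0 0 0 0; 1.1 -1.0 0 0 0; 1.2 -1.0 0 0 0; 1.3 -1.0 0 0 0"}}

```text
clock: 22.8
tcp_pos: [0.6193, 0.1273, -0.0356]
orientation: [2.269, 2.169, -0.0]
contact_force: [-0.0, -5.3, 1.6]
width: 0.0859
```

```bash
python3 btl.py q8 .567 .176
```

```text
[ 0.6193  0.1273 -0.0356] xang 87.42634564443537 [-0.0377 -5.3409  1.6121] 22.8
scene cork 61 [0.5587 0.1825]
scene 0.19 129 [0.5643 0.1797]
scene 0.06 536 [0.5655 0.18  ]
scene 0.01 152 [0.572  0.1954]
net [0.5605 0.1776 0.    ] 0.66
net [ 0.3807 -0.2026  0.    ] 0.52
```

Emit:
{"op": "step_arm", "data": {"motion": "0.1 0 0 0 0; 0.2 0 0 0 0; 0.3 0 0 0 0; 0.4 0 0 0 0; 0.5 0 0 0 0; 0.6 0 0 0 0; 0.7 0 0 0 0; 0.8 0 0 0 0; 0.8 0 0 0 0; 0.8 0 0 0 0"}}

```text
clock: 23.83
tcp_pos: [0.6195, 0.1335, -0.036]
orientation: [2.266, 2.171, -0.003]
contact_force: [0.6, -10.9, 0.1]
width: 0.0851
```

```bash
python3 btl.py q9 .567 .182
```

```text
[ 0.6195  0.1335 -0.036 ] xang 87.53622939823582 [  0.6486 -10.9464   0.1444] 23.8333
scene cork 62 [0.5588 0.1867]
scene 0.19 123 [0.564  0.1847]
scene 0.06 561 [0.566  0.1879]
scene 0.01 181 [0.5681 0.1975]
net [ 0.5585  0.188  -0.    ] 0.72
net [0.4714 0.1868 0.    ] 0.27
```

The bottle is upright and the force has risen to 11 N, so it is against the panel. Next I retreat with the bar still between the fingers, rising to bar height.

Emit:
{"op": "step_arm", "data": {"motion": "-0.3 0 0 0 0; -0.7 0 0 0 0; -1.2 0 0 0 0; -2 0 -0.8 0 0; -3 0 -1.6 0 0; -4.5 0 -2.4 0 0; -6 0.1 -2.4 0 0; -7 0.2 -2.4 0 0; -7.5 0.2 -2.4 0 0; -7.5 0.2 -2.4 0 0"}}

```text
clock: 24.87
tcp_pos: [0.6172, 0.0593, -0.0121]
orientation: [-2.275, -2.166, 0.0]
contact_force: [-0.2, 1.0, -1.0]
width: 0.0855
```

```bash
python3 btl.py r1 .567 .184
python3 - <<'E'
from h import *
from st import rel
c=cam('wrist','wr1.png');s=bot.read_state()
for q in ['gate_knob','gate_hinge']:
    for r in bot.spot_point('wrist',q)[:2]: print(q,r['confidence'],ray(c,r['point'],.045),rel(ray(c,r['point'],.045),s))
c=cam('scene')
for q,z in [('gate_knob',.045),('gate_hinge',.045),('bay',0),('oil_bottle',0)]:
    for r in bot.spot_point('scene',q)[:1]: print(q,r['confidence'],ray(c,r['point'],z))
p=cloud(c);p=p[c['range_z']>0]
q=p[(p[:,0]>.6)&(p[:,0]<.67)&(p[:,1]>.03)&(p[:,1]<.135)&(p[:,2]>.036)&(p[:,2]<.056)];print(len(q),cv2.fitLine(q[:,:2].astype(np.float32),cv2.DIST_HUBER,0,.01,.01).ravel())
i=c['img'][100:280,150:400];cv2.imwrite('pics/sr1.png',cv2.resize(i,None,fx=3.2,fy=3.2,interpolation=cv2.INTER_CUBIC))
E
```

```text
[ 0.6172  0.0593 -0.0121] xang 87.19428023944542 [-0.1844  0.9616 -0.9829] 24.8667
scene cork 58 [0.5628 0.1833]
scene 0.19 112 [0.5644 0.182 ]
scene 0.06 580 [0.5662 0.1875]
scene 0.01 198 [0.5677 0.1981]
net [0.5605 0.1821 0.    ] 0.86
top cork 98 [0.5646 0.1835]
top 0.19 19 [0.5641 0.183 ]
top 0.06 155 [0.5724 0.1975]
top 0.01 51 [0.5872 0.19  ]
net [0.5658 0.1909 0.    ] 0.6
gate_knob 0.73 [0.649  0.0367 0.045 ] [-2.3652  3.3225 -5.7343]
gate_hinge 0.92 [0.621  0.1302 0.045 ] [ 6.8467  0.1006 -5.7306]
gate_knob 0.58 [0.6452 0.0425 0.045 ]
gate_hinge 0.98 [0.6273 0.1343 0.045 ]
bay 0.71 [0.6631 0.1071 0.    ]
oil_bottle 0.86 [0.5736 0.1796 0.    ]
55 [ 0.8196 -0.5729  0.6511  0.0581]
```

View pics/wr1.png

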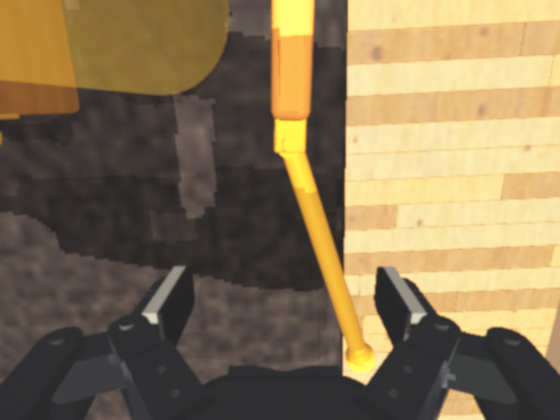

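View pics/sr1.png

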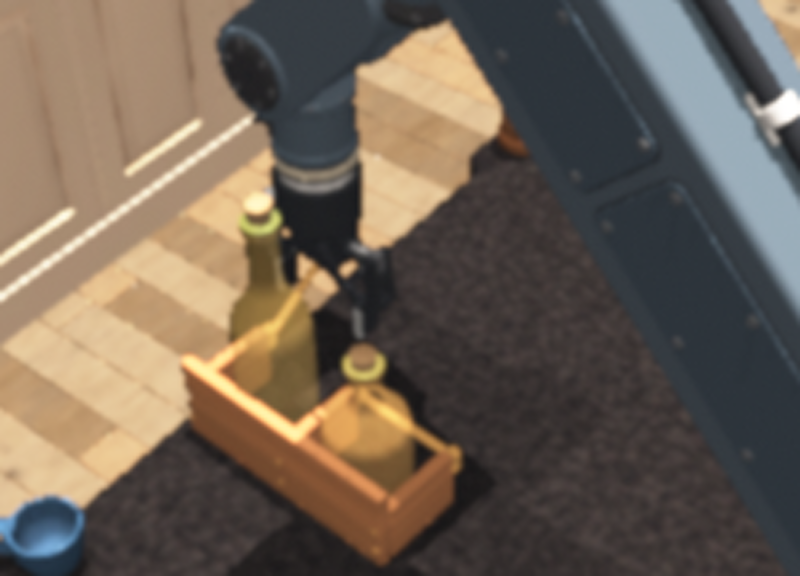

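Run:
```python
from h import *
np.set_printoptions(precision=4,suppress=True)
for n in ['top','scene']:
    c=cam(n);p=cloud(c);p=p[c['range_z']>0]
    q=p[(p[:,2]>.081)&(p[:,2]<.089)&(p[:,1]>.19)&(p[:,1]<.26)]
    L=cv2.fitLine(q[(q[:,1]>.205)][:,:2].astype(np.float32),cv2.DIST_HUBER,0,.01,.01).ravel()
    print(n,len(q),L)
    for lo in np.arange(.42,.64,.02):
        k=q[(q[:,0]>lo)&(q[:,0]<lo+.02)]
        if len(k)>3: print(round(lo+.01,3),len(k),np.percentile(k[:,1],[2,50,98]))
    k=p[(p[:,2]>.252)&(np.hypot(p[:,0]-.565,p[:,1]-.184)<.02)];print('cork',k.mean(0), (k.min(0)+k.max(0))/2)
i=cam('top')['img'][140:280,180:320];cv2.imwrite('pics/z2.png',cv2.resize(i,None,fx=4,fy=4,interpolation=cv2.INTER_CUBIC))
```

```text
top 144 [ 0.9959 -0.0905  0.5865  0.2229]
0.53 5 [0.2187 0.2229 0.2253]
0.55 32 [0.2188 0.2245 0.2303]
0.57 23 [0.2233 0.2256 0.2287]
0.59 23 [0.2171 0.224  0.2265]
0.61 40 [0.215  0.2196 0.2249]
0.63 21 [0.2151 0.2198 0.2247]
cork [0.5646 0.1835 0.2583] [0.5644 0.1833 0.2584]
scene 402 [ 0.9978 -0.0659  0.4977  0.2261]
0.43 40 [0.1914 0.2268 0.2353]
0.45 64 [0.2043 0.2214 0.2351]
0.47 44 [0.2149 0.2256 0.2328]
0.49 37 [0.2104 0.226  0.2325]
0.51 30 [0.2194 0.2256 0.2309]
0.53 39 [0.1917 0.2226 0.2298]
0.55 42 [0.2029 0.2185 0.2278]
0.57 31 [0.2127 0.2208 0.2273]
0.59 26 [0.2092 0.2199 0.2255]
0.61 25 [0.2152 0.2204 0.2253]
0.63 11 [0.2136 0.2195 0.2245]
cork [0.5633 0.1833 0.2573] [0.5647 0.1826 0.2568]
```

View pics/z2.png

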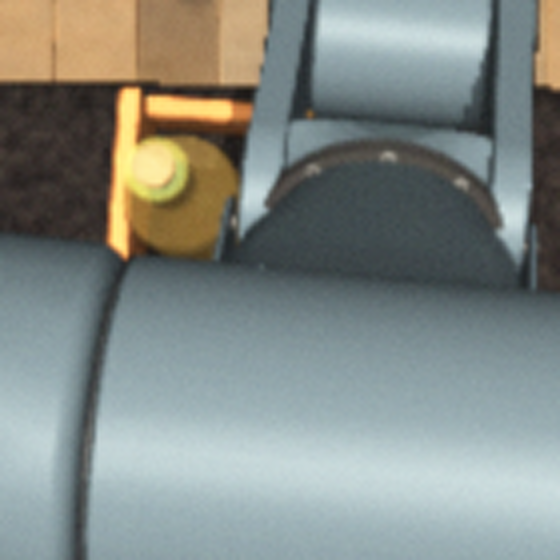

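Run:
```python
import numpy as np
H=np.array([.620,.132]); r=.075
T0=np.array([.6172,.0593]);a0=np.radians(87.19)
x0=np.array([np.cos(a0),np.sin(a0)]);y0=np.array([np.sin(a0),-np.cos(a0)])
yaw=np.radians(97.2);xa=np.array([np.cos(yaw),np.sin(yaw)]);ya=np.array([np.sin(yaw),-np.cos(yaw)])
v=np.radians(176.9)
for th in [109,100,90,80,70,60,50,40,30,20,10,5,0,-3]:
    t=v+np.radians(th);d=np.array([np.cos(t),np.sin(t)]);n=np.array([-d[1],d[0]])
    sup=abs(n@xa)*.0115+abs(n@ya)*.0075
    F=H+r*d+n*(.004+sup); T=F-.0495*ya
    e=(T-T0)*100; print(th,'F',F.round(4),'TCP',T.round(4),'tool',np.round([e@x0,e@y0],2))
```

```text
109 F [0.6532 0.0635] TCP [0.6041 0.0573] tool [-0.27 -1.3 ]
100 F [0.6405 0.0589] TCP [0.5914 0.0527] tool [-0.78 -2.55]
90 F [0.6294 0.0564] TCP [0.5803 0.0502] tool [-1.09 -3.65]
80 F [0.6176 0.0555] TCP [0.5685 0.0493] tool [-1.23 -4.81]
70 F [0.6055 0.0566] TCP [0.5564 0.0504] tool [-1.18 -6.03]
60 F [0.5934 0.0598] TCP [0.5443 0.0536] tool [-0.93 -7.25]
50 F [0.5816 0.0652] TCP [0.5325 0.059 ] tool [-0.45 -8.46]
40 F [0.5707 0.0728] TCP [0.5215 0.0666] tool [ 0.26 -9.59]
30 F [0.561  0.0826] TCP [0.5119 0.0764] tool [  1.19 -10.61]
20 F [0.5531 0.0943] TCP [0.504  0.0881] tool [  2.32 -11.45]
10 F [0.5474 0.1076] TCP [0.4983 0.1014] tool [  3.62 -12.08]
5 F [0.5456 0.1134] TCP [0.4965 0.1072] tool [  4.19 -12.29]
0 F [0.5442 0.1194] TCP [0.4951 0.1132] tool [  4.79 -12.46]
-3 F [0.5436 0.1231] TCP [0.4945 0.1169] tool [  5.16 -12.54]
```

Emit:
{"op": "step_arm", "data": {"motion": "0 0.2 0 -5 0; -0.1 0 0 -10 0; -0.3 -1.0 0 -10 0; -0.7 -2.2 0 -10 0; -1.05 -3.4 0 -10 0; -1.2 -4.4 0 -10 0; -1.2 -5.4 0 -10 0; -1.1 -6.4 0 -10 0; -0.9 -7.3 0 -10 0; -0.6 -8.1 0 -10 0"}}

```text
clock: 26.45
tcp_pos: [0.5359, 0.0589, -0.0118]
orientation: [2.075, 2.358, 0.001]
contact_force: [0.3, -0.8, -0.9]
width: 0.0855
```

```bash
cat > gate.py <<'E'
from h import *
from st import rel
import sys
np.set_printoptions(precision=4,suppress=True)
s=bot.read_state();Rt=Rm(s['orientation']);print(s['tcp_pos'],'xang',np.degrees(np.arctan2(Rt[1,0],Rt[0,0])),s['contact_force'],s['clock'])
c=cam('wrist','w%s.png'%sys.argv[1])
for r in bot.spot_point('wrist','gate_knob')[:2]: print(r['confidence'],ray(c,r['point'],.045),r['point'])
c=cam('scene')
for r in bot.spot_point('scene','gate_knob')[:2]: print('scene',r['confidence'],ray(c,r['point'],.045))
i=c['img'][100:280,150:400];cv2.imwrite('pics/s%s.png'%sys.argv[1],cv2.resize(i,None,fx=3.2,fy=3.2,interpolation=cv2.INTER_CUBIC))
E
python3 gate.py g1
```

```text
[ 0.5359  0.0589 -0.0118] xang 97.31646008418068 [ 0.3038 -0.8089 -0.8986] 26.45
0.57 [0.5538 0.0564 0.045 ] [316.2, 325.5]
scene 0.63 [0.5495 0.0632 0.045 ]
```

View pics/wg1.png

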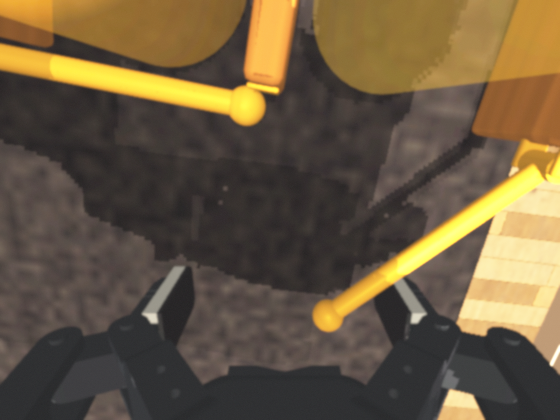

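View pics/sg1.png

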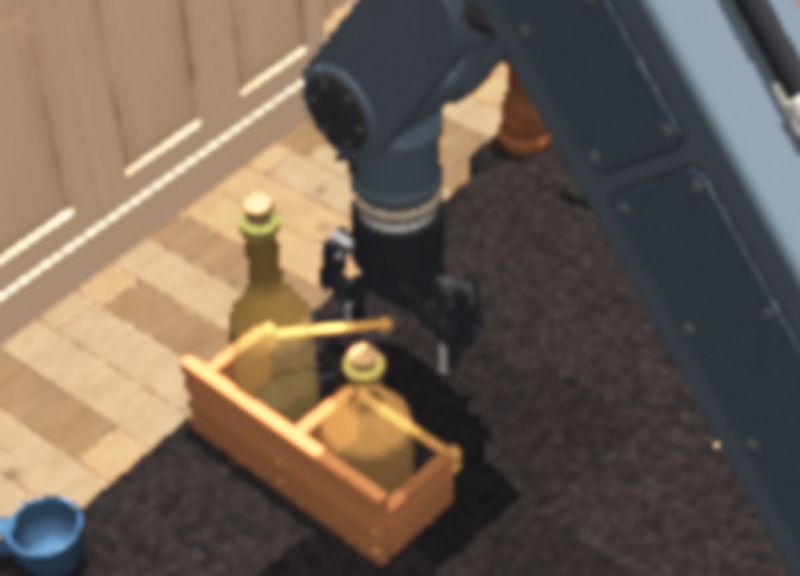

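Emit:
{"op": "step_arm", "data": {"motion": "0.4 -0.7 0 0 0; 0.95 -1.3 0 0 0; 1.5 -1.75 0 0 0; 2.05 -2.15 0 0 0; 2.65 -2.5 0 0 0; 3.3 -2.8 0 0 0; 3.9 -3.0 0 0 0; 4.4 -3.1 0 0 0; 4.8 -3.2 0 0 0; 5.0 -3.2 0 0 0"}}

```text
clock: 27.48
tcp_pos: [0.4974, 0.1052, -0.012]
orientation: [-2.073, -2.36, 0.0]
contact_force: [-0.1, -0.2, 0.1]
width: 0.0853
```

```bash
python3 gate.py g2
```

```text
[ 0.4974  0.1052 -0.012 ] xang 97.38873314267613 [-0.0793 -0.1785  0.1251] 27.4833
0.98 [0.5228 0.1253 0.045 ] [271.1, 353.4]
```

View pics/wg2.png

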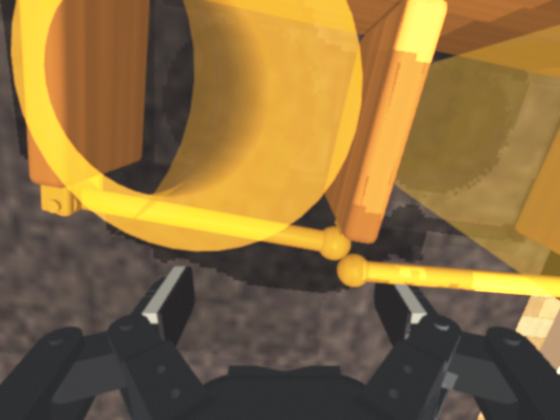

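Emit:
{"op": "step_arm", "data": {"motion": "0.2 0 0 0 0; 0.4 0 0 0 0; 0.6 0 0 0 0; 0.8 0 0 0 0; 1.0 0 0 0 0; 1.1 0 0 0 0; 1.2 0 0 0 0; 1.2 0 0 0 0; 1.2 0 0 0 0; 1.2 0 0 0 0"}}

```text
clock: 28.52
tcp_pos: [0.497, 0.1143, -0.012]
orientation: [2.076, 2.356, -0.002]
contact_force: [0.9, -11.8, 0.5]
width: 0.0851
```

```bash
python3 gate.py g3
```

```text
[ 0.497   0.1143 -0.012 ] xang 97.24330276335384 [  0.9484 -11.7869   0.5016] 28.5167
0.96 [0.5229 0.1367 0.045 ] [266.1, 355.8]
scene 0.41 [0.5247 0.1375 0.045 ]
scene 0.34 [0.4426 0.2174 0.045 ]
```

View pics/wg3.png

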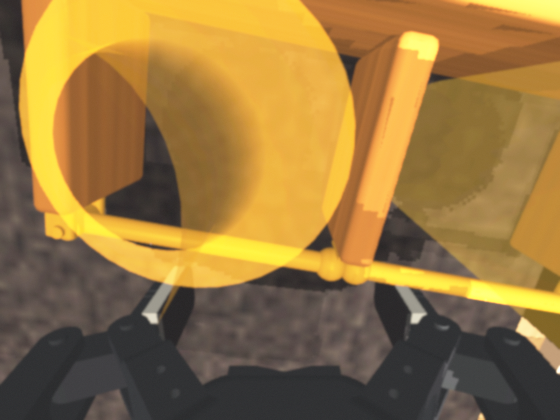

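The wrist view shows both bars in line, knobs together at about (270, 335–355), with 12 N against the stop. Now I retreat.

Emit:
{"op": "step_arm", "data": {"motion": "-0.3 0 0 0 0; -0.8 0 0 0 0; -1.5 0 0 0 0; -3 0 0 0 0; -5 0 0 0 0; -7 0 0 0 0; -9 0 -2 0 0; -11 0 -5 0 0; -13 0 -8 0 0; -15 0 -11 0 0"}}

```text
clock: 29.55
tcp_pos: [0.5148, -0.0332, 0.0989]
orientation: [-2.073, -2.358, 0.001]
contact_force: [0.9, -0.5, -0.2]
width: 0.0855
```

Emit:
{"op": "step_arm", "data": {"motion": "-3 0 -3 0 0; -6 0 -6 0 0; -9 0 -8 0 0; -12 0 -8 0 0; -15 0 -8 0 0; -18 0 -8 0 0; -20 0 -8 0 0; -20 0 -8 0 0; -20 0 -8 0 0; -20 0 -8 0 0"}}

```text
clock: 30.38
tcp_pos: [0.5402, -0.2297, 0.1775]
orientation: [-2.073, -2.357, -0.0]
contact_force: [-0.1, 1.0, -0.4]
width: 0.0853
```

Run:
```python
from h import *
np.set_printoptions(precision=4,suppress=True)
s=bot.read_state();print(s['tcp_pos'],s['contact_force'],s['clock'])
for n in ['top','scene']:
    c=cam(n,n+'_end.png');p=cloud(c);p=p[c['range_z']>0]
    k=p[(p[:,2]>.252)&(np.hypot(p[:,0]-.565,p[:,1]-.184)<.025)];print(n,'cork',len(k),k.mean(0))
    k=p[(p[:,2]>.036)&(p[:,2]<.056)&(p[:,1]>.118)&(p[:,1]<.146)&(p[:,0]>.53)&(p[:,0]<.605)];print('bar',len(k),cv2.fitLine(k[:,:2].astype(np.float32),cv2.DIST_HUBER,0,.01,.01).ravel() if len(k)>3 else '')
    k=p[(p[:,2]>.036)&(p[:,2]<.056)&(p[:,1]>.118)&(p[:,1]<.155)&(p[:,0]>.43)&(p[:,0]<.505)];print('nbar',len(k),cv2.fitLine(k[:,:2].astype(np.float32),cv2.DIST_HUBER,0,.01,.01).ravel() if len(k)>3 else '')
    for q,z in [('gate_knob',.045),('gate_hinge',.045),('oil_bottle',0),('short_bottle',0),('lemon',0),('garlic',0),('pepper_mill',0)]:
        for r in bot.spot_point(n,q)[:1]: print(q,round(r['confidence'],2),ray(c,r['point'],z))
i=cv2.imread('pics/top_end.png')[140:280,180:320];cv2.imwrite('pics/z3.png',cv2.resize(i,None,fx=4,fy=4,interpolation=cv2.INTER_CUBIC))
```

```text
[ 0.5402 -0.2297  0.1775] [-0.0985  0.9939 -0.4163] 30.3833
top cork 98 [0.5646 0.1834 0.2583]
bar 102 [ 0.9979 -0.0642  0.5664  0.1352]
nbar 113 [ 0.9978 -0.0662  0.4707  0.1409]
gate_knob 0.5 [0.5181 0.141  0.045 ]
gate_hinge 0.95 [0.6249 0.1463 0.045 ]
oil_bottle 0.66 [0.5668 0.1917 0.    ]
lemon 0.82 [0.4957 0.412  0.    ]
garlic 0.97 [ 0.3871 -0.1999  0.    ]
pepper_mill 0.68 [ 0.6385 -0.2812  0.    ]
scene cork 59 [0.5633 0.1832 0.2568]
bar 32 [ 0.9915 -0.13    0.55    0.1355]
nbar 26 [ 0.9988 -0.0487  0.4418  0.1422]
gate_knob 0.35 [0.5238 0.1436 0.045 ]
gate_hinge 0.83 [0.6279 0.1299 0.045 ]
oil_bottle 0.58 [ 0.5591  0.1796 -0.    ]
short_bottle 0.69 [0.4722 0.187  0.    ]
lemon 0.64 [0.494  0.4031 0.    ]
garlic 0.52 [ 0.3942 -0.2041  0.    ]
pepper_mill 0.8 [ 0.6387 -0.2643  0.    ]
```

View pics/z3.png

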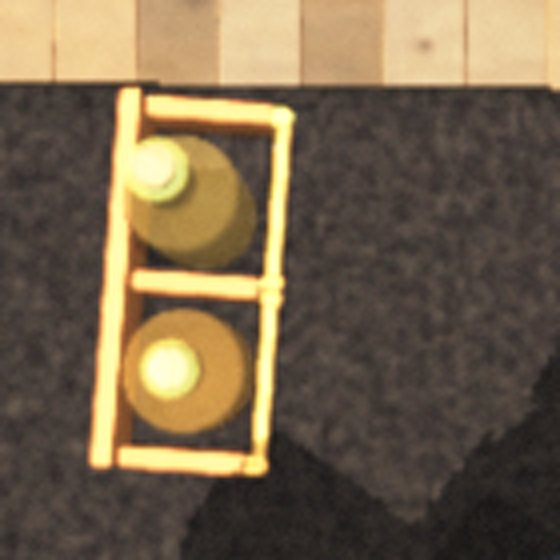

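View pics/scene_end.png

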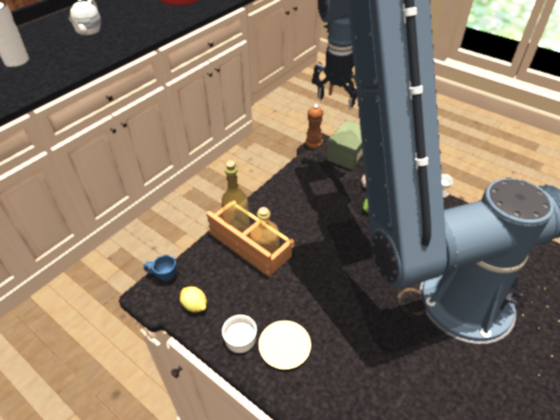

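The bars are collinear within 0.1°. The bottle sits at about rack x = -1 mm, upright and central in the bay. The tool is clear, so I'm handing in.

```bash
python3 -c "
from cell import bot
print(bot.job_done())"
```

```text
the job is handed in; nothing more can be done
None
```

The tall oil bottle is in the empty bay against the back panel, and its brass bar is shut. I handed the job in with about 30 s on the clock, and it reported no verdict.

**How it went:**
- **Pushing:** I slid the bottle about 4 cm sideways to line it up with the bay, then about 14 cm straight in, pushing with the flat side of an open finger.
- **Gate:** I swept the bar round from behind and pressed it against its stop at 12 N.

**Last checks:**
- **Bottle:** it is upright, about 1 mm from its ideal depth and about 5 mm off the bay's centre line.
- **Bar:** it is in line with its neighbour to about 0.1° from the top camera. The scene camera differs by about 5° on only a few points. When it was pushed home, the wrist view showed the two knobs side by side.
- **Other objects:** the short bottle, lemon, garlic and pepper mill read within about 1–2 cm of their first positions. That is within the networks' scatter, and I never touched them.

**What went wrong or disagreed:**
- **Fingertip position:** the real fingertips are about 29 mm (shut) to 42 mm (open) behind the reported TCP. I measured this and ran the tool at negative z to push low enough.
- **Leaning:** the bottle leaned briefly while being pushed, about 5° once and 8° once, when the knuckle rather than the finger was pushing. At 8° it leaned on the back panel and the force reached 21 N. Each time I backed off, it settled upright, and I corrected the contact. Otherwise it leaned less than 2°.

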